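# Log a cheese sample: jar to the scanner, slide to the reader

## Robot

A 6-joint arm with a two-finger parallel gripper is mounted at the origin on a cart in front of the work surface, level with it; the furniture and walls round the work are solid. World frame = base frame: x ahead of the robot, y to its left, z up, the work surface at z = 0. Lengths are in mm, angles in rad, forces in N, time in s.
With the tool pointing down it reaches from about 275 to 750 mm from the base axis. Payload 10.2 kg.
Tool frame: the origin (TCP) lies at the very end of the fingers, on their centre line; the grasp point (between the pads) lies 19 mm behind it (ctrl.tcp_to_grasp is the distance from the TCP to the grasp point, in mm); z points along the fingers, y is the direction in which the jaws open and shut (so a half turn about z gives the same grasp; the last joint's range is limited). The gripper opens to 85 mm and grips with 20 to 120 N. Pads are 22 mm wide; open, the fingers measure 114 mm over their backs; the gripper's body (76 mm by 85 mm) begins 54 mm behind the grasp point. The pads swing forward as they close: fully open they stand 13 mm farther back than shut.
Start: joints at [1.035, 0.313, 1.498, -0, 1.331, -0.223], TCP at [161.568, 499.527, 231.294] pointing down, gripper open.
Joint ranges: [-2.94, 2.94], [-0.97, 2.17], [0.19, 2.56], [-1.23, 4.37], [0.02, 3.11], [-2.88, 2.88]. Speed limits (rad/s): [2.39, 2.39, 3.01, 3.14, 3.14, 3.14].

## Interface

Orientations are given as a unit quaternion [w, x, y, z].
In Python, from rig import ctrl, cams, job gives the robot as it stands. The module is installed in compiled form; this text tells all that it offers.
- The arm moves only by the tool drive_tool, never from a script. Its arguments are lists of equal length, an entry for each row: "gripper": the opening, from 0 (shut) to 1 (fully open); "dp": the shift along the tool's x, y, z normalised to -1 to 1, where 1 is 0.2 m, a list of three; "twist": the turn about the tool's z normalised to -1 to 1, where 1 is 90 degrees. In form: {"gripper": [gripper, ...], "dp": [[tx, ty, tz], ...], "twist": [twist, ...]}. A call has 1 to 20 rows; each row is the pose to reach, as a shift and turn from the pose commanded when the call began, along the tool's axes at that moment; what a row does not reach only later rows make up. A row lasts 1/10 s, in which the tool goes at most 50 mm and 8.59 degrees, less where a joint would pass 70% of its speed; a pose out of reach is approached as far as the arm can. A call with a number of a shift or a turn outside -1 to 1 is refused whole. A call with a gripper value outside its range is refused whole. The fingers move at their own pace and stop on an object; "newtons" is the grip in N (left out, the last holds). Time passes only in rows, so rows that repeat a pose let the fingers close. It gives the time, the measured TCP pose, the force and the opening at its end, in the units of the state.
- ctrl.sense(): the state, without advancing time (a new reading comes with each control period).
- cams.capture(name): name is "scene" or "side" or "wrist"; returns a dict with "pixels" (400x640x3 uint8, red, green, blue), "camera_matrix" (3x3 intrinsics, pixels), "xyz" and "orientation" of the camera in the world; the wrist camera has in their place "hand_eye" (4x4, takes a point from camera to tool coordinates, whose origin is the TCP and whose axes are the flange's). Camera axes: x right, y down, z forward; pixel columns grow to the right and rows downward; lengths in mm; the calibration is good to about 2 mm. The wrist camera is an equidistant fisheye: a pixel r from the principal point sees the ray r / f radians off the axis. A picture is of the moment at which its call begins: read the wrist's pose just before it. There is no depth.
- job.finish_job(): hands the job in, once; it reports no verdict.
The state is a dict: "time_s": time; "joints": joint angles; "dq": joint speeds; "tau": joint torques, N m; "eef_pos": TCP position; "ee_rot": TCP orientation; "force": force on the tool from outside, world axes, zero at the start; "wrist_torque": the same for the moment, N m; "grip_width": opening from 0.0 (shut) to 1.0 (fully open).
Only numpy, scipy, OpenCV 4.12 (cv2) and the standard library are available. Lean on these libraries where they do the work, as an engineer would, in place of code of your own. Each camera call takes 0.05 s, during which the arm holds its last target.

## Task

First turn the white sample jar where it stands so that its dark code (below the red tick on the lid) squarely faces the scanner block's window, and let go. Then take the slide from its wooden stand by its clear end, fingers off the frosted end with the notched corner, and present it to the slide reader: label side slanting up squarely at the head, long edges level, label centred on the reading spot 13 cm in front of the middle of the head. Finish while holding it there, still and touching nothing but the gripper; leave the other things alone.

Things in the scene. Friction and masses are not known exactly. Their poses are not given: they have to be found in the camera images.
- scanner: Fixed grey scanner block with a black foot, 60x90x85 mm. Origin at the centre of its underside. Its window looks along its own -x; the jar stands about 120 mm away on that side.
- scanner_window (a point): Centre of the dark red scanner window, 45 mm above the worktop, 27 mm from the block's origin along its -x.
- jar_center (a point): Centre of the loose white jar with blue lid: cylinder 46 mm across, 90 mm high, on the worktop; point 45 mm up, z up. Own +x points to the dark square code on its side and the red tick on its lid. The code faces the scanner when the jar's +x has the direction of the scanner's +x. At the start it is 0.6 to 1.4 rad anticlockwise of that, seen from above: turn it clockwise.
- jar_mark (a point): Centre of the jar's side under the red tick, on the surface (23 mm from the axis along the jar's +x, 45 mm up); the code lies there.
- stand: Fixed wooden stand 90x60x30 mm, origin at the centre of its underside, with a slot along its x, 8 mm wide and 12 mm deep (slot floor 18 mm above the worktop, top at 30 mm).
- slide_center (a point): Centre of the loose rigid slide, 110x5x52 mm (own x, y, z), standing on a long edge in the stand's slot, top edge 70 mm above the worktop. +x to the frosted end, +y out of the label side, +z up. White frosted from x=10 to 55 mm, the rest clear. A 12 mm square notch at the frosted end's top corner (+x, +z): upper left seen facing the label side. Grip across the 5 mm on the clear part (x below 0).
- slide_label (a point): Centre of the frosted label field, on the +y face: 31 mm along +x and 2.5 mm along +y from the slide's centre. Black code bars are there, on that face only.
- reader: Fixed slide reader: black foot 100x120x16 mm, aluminium post, grey head (36x70x56 mm) whose centre is 262 mm above the origin; head and post stay on the far side (+x) of the reading spot. Origin on the worktop, below the head. The head looks along its own -x and down at 45 degrees.
- reader_spot (a point): Reading spot in mid air, 170 mm up, 92 mm from the reader's origin along its -x, 112 mm before the head's front. +x points to the head (45 degrees up, away from the robot), y level as the reader's. Wanted: label centre here, slide +y along this +x, slide x along this -y. The slide's notched long edge is then its upper one, nearer the robot.
- tub_1: Bystander, to be left alone: small round tub, 72 mm across, 71 mm high; origin at the centre of its underside.
- tin_1: Bystander, to be left alone: flat oval-cornered tin, 63x105x24 mm; origin at the centre of its underside.
- date_stamp: Bystander, to be left alone: hand stamp with wooden head, 30x44x66 mm; origin at the centre of its underside.
- cheese_portion3: Bystander, to be left alone: wedge of cheese, 58x111x44 mm; origin at the centre of its underside.
- spice_jar_1: Bystander, to be left alone: small spice jar with green label, 43 mm across, 100 mm high; origin at the centre of its underside.
There are look-alikes about, which are no part of the job. What is shaped like the part that bears slide_center but pink or yellow is not meant.

How it is judged:
By the outcome, as a careful person would: the job done as asked, in the order asked, and still so for the second after the job is handed in, while the arm keeps its last pose, push and grip.
It also fails if it takes over 51 s, if anything falls off the work surface, if the arm or the gripper's body presses on something with over 40 N, if the wrist force passes 120 N, or if a joint passes its speed limit or range.

## Working session

There is one attempt and no reset: what is moved stays moved. The work goes in short steps, Python scripts to look and compute and a tool call to move; the robot and the scene stay as the last step left them, time stands still between calls to the robot, and variables do not carry over. Pictures are saved under pics/ and viewed, and the job is handed in when it is done.

Besides the shell and the picture viewer there is one more tool, called after "Request:" in YAML: its name, and indented under it one key for each argument. drive_tool: Moves the arm, as the interface text tells. Scaled input: -1 to 1 covers 0.2 m each way for a shift and 90 degrees each way for a turn. Its arguments: {"type":"object","properties":{"gripper":{"type":"array","items":{"type":"number"}},"dp":{"type":"array","items":{"type":"array","items":{"type":"number"}}},"twist":{"type":"array","items":{"type":"number"}},"newtons":{"type":"number"}},"required":["gripper","dp","twist"]}

```bash
mkdir -p pics; python3 - <<'E'
from rig import ctrl,cams,job
import cv2,numpy as np
s=ctrl.sense(); print(s['time_s'],s['eef_pos'],s['ee_rot'],s['grip_width'],ctrl.tcp_to_grasp)
for n in ['scene','side','wrist']:
    c=cams.capture(n); cv2.imwrite(f'pics/a_{n}.png',c['pixels'][:,:,::-1])
    print(n,{k:np.round(v,4).tolist() for k,v in c.items() if k!='pixels'})
    np.savez(f'a_{n}.npz',**c)
E
```

```text
0.0 [161.41431759 499.29112967 230.72429908] [-2.48701031e-04  1.55753052e-01  9.87795797e-01 -6.23018509e-04] 0.9987754625454255 18.700000000000003
scene {'camera_matrix': [[419.4588, 0.0, 323.538], [0.0, 419.4588, 196.5676], [0.0, 0.0, 1.0]], 'xyz': [-375.8743, -950.4599, 851.7883], 'orientation': [-0.4571, 0.7892, -0.3607, 0.1953]}
side {'camera_matrix': [[367.7142, 0.0, 318.7369], [0.0, 367.7142, 201.865], [0.0, 0.0, 1.0]], 'xyz': [499.3046, 953.8818, 988.8417], 'orientation': [-0.0025, -0.0184, 0.897, -0.4417]}
wrist {'camera_matrix': [[309.7069, 0.0, 317.6505], [0.0, 309.7069, 201.4275], [0.0, 0.0, 1.0]], 'hand_eye': [[0.0004, -0.9607, -0.2774, 70.8046], [1.0, 0.0003, 0.0006, -0.4525], [-0.0005, -0.2774, 0.9607, -142.1061], [0.0, 0.0, 0.0, 1.0]]}
```

View pics/a_scene.png

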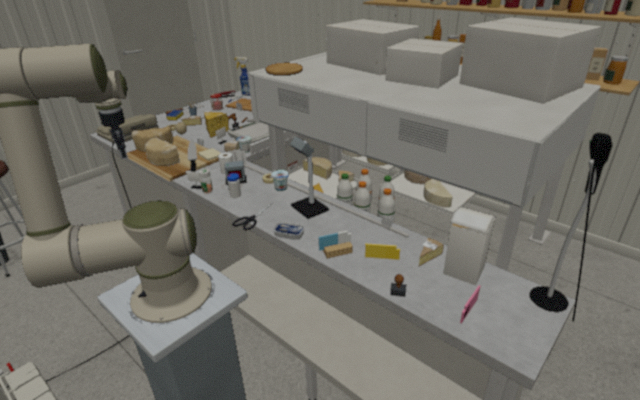

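View pics/a_side.png

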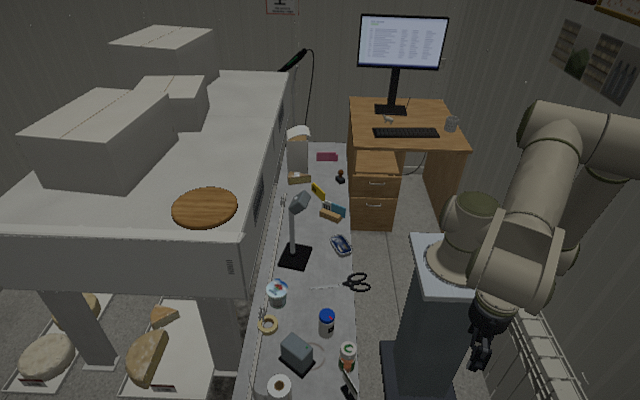

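View pics/a_wrist.png

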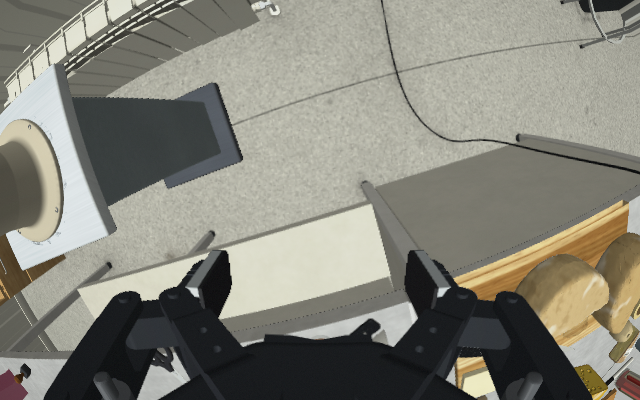

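```bash
python3 - <<'E'
import cv2
a=cv2.imread('pics/a_side.png'); b=cv2.imread('pics/a_scene.png')
cv2.imwrite('pics/b1.png',cv2.resize(a[150:260,250:380],None,fx=5,fy=5,interpolation=cv2.INTER_CUBIC))
cv2.imwrite('pics/b2.png',cv2.resize(a[260:400,230:380],None,fx=4,fy=4,interpolation=cv2.INTER_CUBIC))
cv2.imwrite('pics/b3.png',cv2.resize(b[150:330,180:340],None,fx=3.3,fy=3.3,interpolation=cv2.INTER_CUBIC))
cv2.imwrite('pics/b4.png',cv2.resize(b[190:330,300:500],None,fx=4,fy=4,interpolation=cv2.INTER_CUBIC))
E
```

```text
(no output)
```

View pics/b1.png

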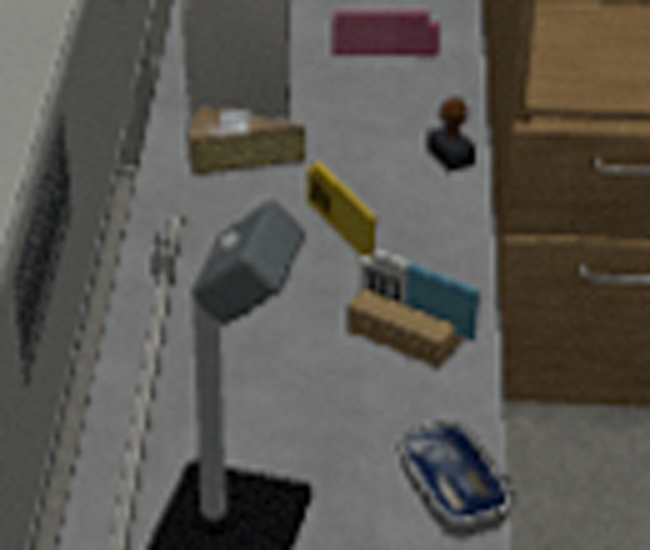

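View pics/b2.png

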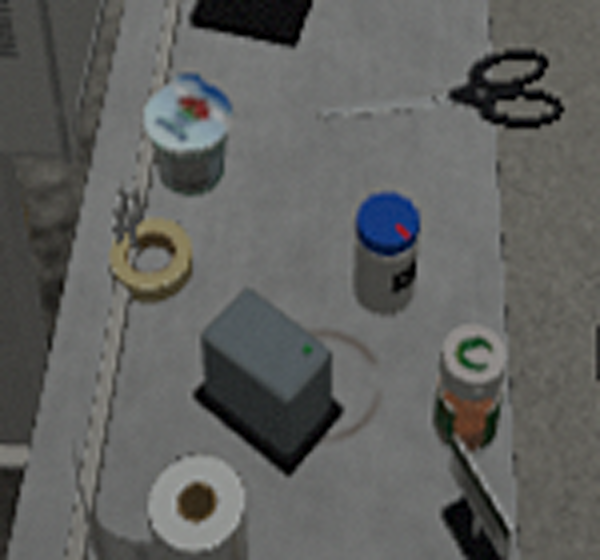

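View pics/b3.png

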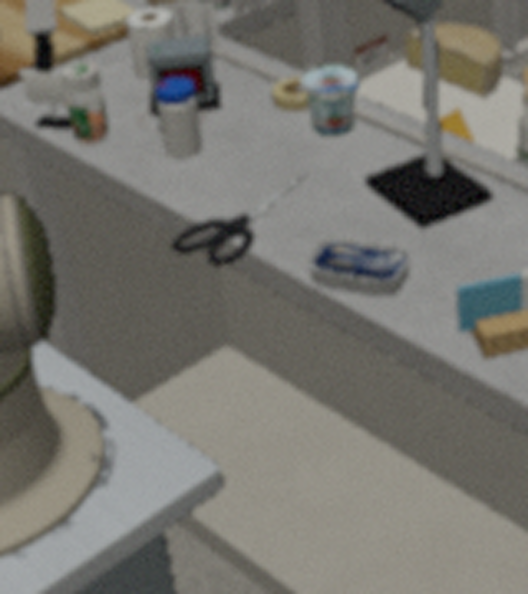

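View pics/b4.png

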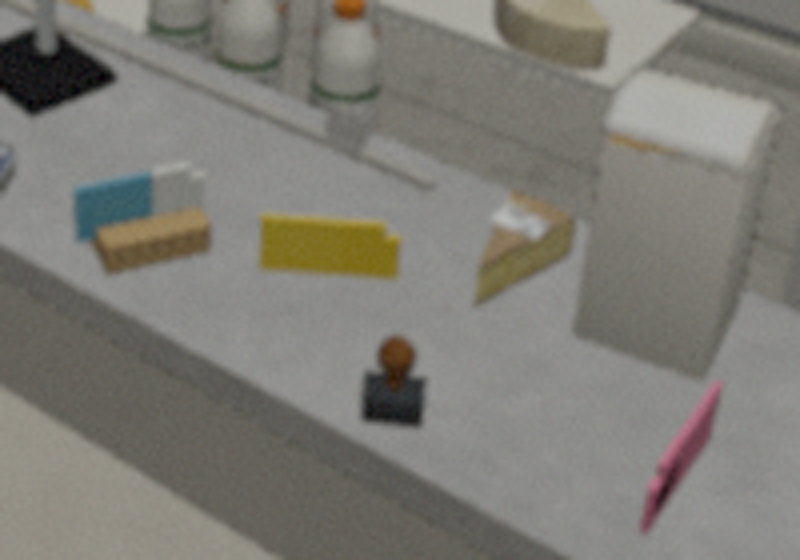

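```bash
cat > h.py <<'E'
import numpy as np,cv2
from scipy.spatial.transform import Rotation as R
def rot(q): return R.from_quat([q[1],q[2],q[3],q[0]])
class Cam:
    def __init__(s,d,pose=None):
        s.K=np.array(d['camera_matrix']); s.fish='hand_eye' in d
        if s.fish:
            T=np.array(d['hand_eye']); p,q=pose
            s.R=rot(q).as_matrix()@T[:3,:3]; s.t=np.array(p)+rot(q).as_matrix()@T[:3,3]
        else: s.R=rot(d['orientation']).as_matrix(); s.t=np.array(d['xyz'])
    def ray(s,uv):
        x=(uv[0]-s.K[0,2])/s.K[0,0]; y=(uv[1]-s.K[1,2])/s.K[1,1]
        if s.fish:
            r=np.hypot(x,y); k=np.sin(r)/r if r>1e-9 else 1
            d=np.array([x*k,y*k,np.cos(r)])
        else: d=np.array([x,y,1.])
        d=s.R@d; return d/np.linalg.norm(d)
    def onz(s,uv,z):
        d=s.ray(uv); return s.t+d*(z-s.t[2])/d[2]
    def proj(s,P):
        c=s.R.T@(np.array(P,float)-s.t)
        if s.fish:
            h=np.hypot(c[0],c[1]); th=np.arctan2(h,c[2]); k=th/h
            return np.array([s.K[0,0]*c[0]*k+s.K[0,2],s.K[1,1]*c[1]*k+s.K[1,2]])
        return np.array([s.K[0,0]*c[0]/c[2]+s.K[0,2],s.K[1,1]*c[1]/c[2]+s.K[1,2]])
def tri(obs):
    A=np.zeros((3,3));b=np.zeros(3)
    for c,uv in obs:
        d=c.ray(uv);M=np.eye(3)-np.outer(d,d);A+=M;b+=M@c.t
    return np.linalg.solve(A,b)
def load(n): return Cam(dict(np.load(n,allow_pickle=True)))
E
python3 - <<'E'
from h import *
S=load('a_side.npz');C=load('a_scene.npz')
f=lambda x,y:(x/4+230-.4,y/4+260-.4)
g=lambda x,y:(x/5+250-.4,y/5+150-.4)
for n,p,z in [('lid',f(387,222),90),('tick',f(403,231),90),('lidtopL',f(357,222),90),('lidR',f(419,222),90),
 ('scTopL',f(203,338),85),('scTopBack',f(248,290),85),('scTopR',f(331,352),85),('scTopNear',f(288,400),85),
 ('footL',f(195,397),0),('footNear',f(290,473),0),('footR',f(342,410),0),
 ('tub',f(187,115),71),('spice',f(475,360),100),('scissors',f(470,95),3),
 ('rfootA',g(312,485),16),('rfootB',g(215,462),16),
 ('rfoot c',f(297,46),0),('rfoot d',f(193,20),0),
 ('stand1',g(350,293),30),('stand2',g(457,340),30),('st low1',g(350,325),0),('st low2',g(440,367),0),
 ('slide tl',g(362,252),70),('slide tr',g(478,297),70),('slide mid',g(408,263),70),
 ('edge',g(500,400),0),('tin',g(452,475),24),('stamp',g(452,150),10),('yel1',g(310,165),52),('yel2',g(375,215),52)]:
    print(n,np.round(S.onz(p,z),0))
E
```

```text
lid [478. 316.  90.]
tick [467. 323.  90.]
lidtopL [500. 317.  90.]
lidR [455. 315.  90.]
scTopL [600. 409.  85.]
scTopBack [573. 372.  85.]
scTopR [514. 415.  85.]
scTopNear [540. 450.  85.]
footL [610. 403.   0.]
footNear [539. 455.  -0.]
footR [506. 409.   0.]
tub [636. 212.  71.]
spice [420. 426. 100.]
scissors [407. 124.   3.]
rfootA [535. -35.  16.]
rfootB [609. -55.  16.]
rfoot c [559.  73.   0.]
rfoot d [654.  47.   0.]
stand1 [ 513. -249.   30.]
stand2 [ 424. -193.   30.]
st low1 [ 512. -243.    0.]
st low2 [ 436. -193.   -0.]
slide tl [ 504. -254.   70.]
slide tr [ 410. -200.   70.]
slide mid [ 466. -241.   70.]
edge [ 388. -155.    0.]
tin [430. -42.  24.]
stamp [ 423. -497.   10.]
yel1 [ 554. -403.   52.]
yel2 [ 494. -331.   52.]
```

Request:
drive_tool:
  gripper: [1,1,1,1,1]
  dp:
    - [-0.9,-0.2,0]
    - [-0.9,-0.2,0]
    - [-0.9,-0.2,0]
    - [-0.9,-0.2,0]
    - [-0.9,-0.2,0]
  twist: [0,0,0,0,0]

```text
time_s: 0.65
eef_pos: [323.6, 404.0, 230.9]
ee_rot: [0.0, 0.158, 0.987, -0.0]
force: [-0.4, 0.9, -0.2]
grip_width: 0.995
```

Request:
drive_tool:
  gripper: [1,1,1,1,1,1]
  dp:
    - [-0.89,-0.18,0]
    - [-0.89,-0.18,0]
    - [-0.89,-0.18,0]
    - [-0.89,-0.18,0]
    - [-0.89,-0.18,0]
    - [-0.89,-0.18,0]
  twist: [0,0,0,0,0,0]

```text
time_s: 1.25
eef_pos: [478.5, 317.2, 230.9]
ee_rot: [-0.001, 0.156, 0.988, -0.0]
force: [-0.1, 1.1, 0.1]
grip_width: 1.001
```

```bash
cat > cap.py <<'E'
import sys
from rig import ctrl,cams
from h import *
def cap(tag,n='wrist'):
    s=ctrl.sense(); c=cams.capture(n); cv2.imwrite(f'pics/{tag}.png',c['pixels'][:,:,::-1])
    np.savez(f'{tag}.npz',pos=s['eef_pos'],q=s['ee_rot'],**c)
    print(s['time_s'],np.round(s['eef_pos'],1),np.round(s['ee_rot'],4),np.round(s['joints'],3),np.round(s['force'],1),s['grip_width'])
def ldw(tag):
    d=dict(np.load(f'{tag}.npz')); return Cam(d,(d['pos'],d['q']))
if __name__=='__main__': cap(sys.argv[1],*(sys.argv[2:]))
E
python3 cap.py w1
```

```text
1.25 [478.5 317.2 230.9] [-5.000e-04  1.560e-01  9.878e-01 -1.000e-04] [ 0.381  0.423  1.343  0.     1.376 -0.876] [-0.1  1.1  0.1] 1.0007651137718192
```

View pics/w1.png

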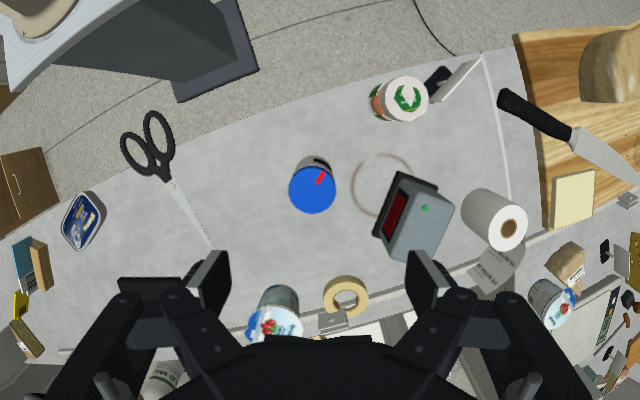

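```bash
python3 - <<'E'
from cap import *
im=cv2.imread('pics/w1.png'); W=ldw('w1')
cv2.imwrite('pics/w1z.png',cv2.resize(im[140:280,270:470],None,fx=4,fy=4,interpolation=cv2.INTER_CUBIC))
b,g,r=[im[...,i].astype(int) for i in range(3)]
roi=np.zeros(b.shape,bool); roi[140:240,270:350]=1
red=(r>150)&(g<90)&roi; blue=(b>120)&(r<80)&roi
ys,xs=np.nonzero(red); t=W.onz((xs.mean(),ys.mean()),90); print('tick',t,len(xs))
m=(blue|red).astype(np.uint8); cs,_=cv2.findContours(m,0,2); c=max(cs,key=cv2.contourArea)
# lid outline: fit ring at z=90 
P=np.array([W.onz(p[0],90) for p in c])[:,:2]
(cx,cy),rad=cv2.minEnclosingCircle(P.astype(np.float32)); print('circ',cx,cy,rad, P.mean(0))
print(np.degrees(np.arctan2(t[1]-cy,t[0]-cx)))
PR=np.array([W.onz((x,y),90) for x,y in zip(xs,ys)])[:,:2]
u,s,v=np.linalg.svd(PR-PR.mean(0)); print('tick axis',np.degrees(np.arctan2(v[0][1],v[0][0])), s)
E
```

```text
tick [466.89090332 322.78196786  90.        ] 65
circ 475.7944641113281 311.2356262207031 23.10018539428711 [476.39181551 310.78110529]
127.636366579005
tick axis -49.14839081203942 [30.52115424 10.08319478]
```

View pics/w1z.png

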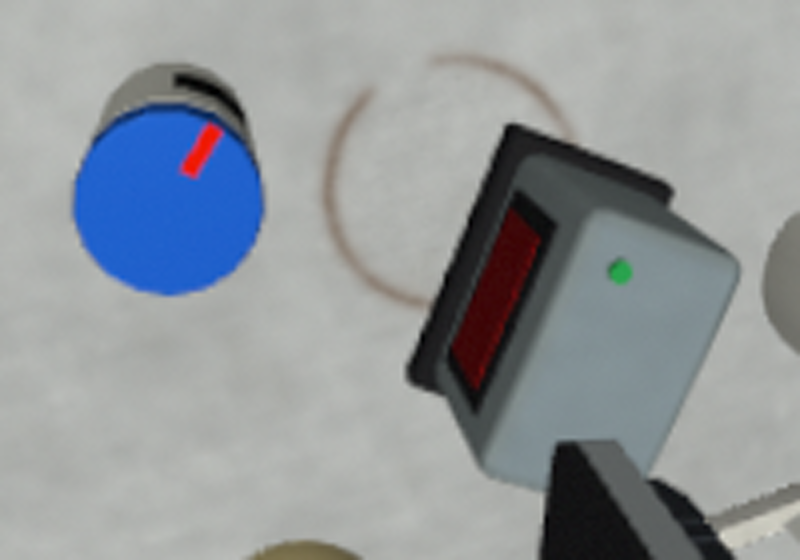

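```bash
python3 - <<'E'
from cap import *
W=ldw('w1'); f=lambda x,y:((x+.5)/4+270-.5,(y+.5)/4+140-.5)
for a,b,z in [((408,378),(508,125),5),((447,358),(515,192),33),((478,412),(555,225),57),((487,468),(598,212),85),((650,475),(738,275),85),((508,125),(672,185),8),((600,210),(738,262),85)]:
    A=W.onz(f(*a),z);B=W.onz(f(*b),z);d=B-A;print(np.round(A),np.round(B),np.degrees(np.arctan2(d[1],d[0]))+0,np.hypot(*d[:2]))
S=load('a_side.npz')
E
```

```text
[575. 359.   5.] [505. 411.   5.] 143.78662775012876 87.62600653883074
[560. 370.  33.] [517. 402.  33.] 143.45736964434383 53.78919637211294
[569. 373.  57.] [522. 407.  57.] 144.12143679602354 57.61855303278025
[571. 368.  85.] [512. 412.  85.] 143.48013504442807 73.43195980246759
[590. 412.  85.] [541. 446.  85.] 144.68572890746427 59.64659046947523
[504. 410.   8.] [538. 458.   8.] 54.0994672794518 59.142178673111765
[512. 413.  85.] [537. 447.  85.] 53.395541060272606 42.58274138380315
```

Request:
drive_tool:
  gripper: [1,1,1,1,1,1,0.3,0.3,0.3,0.3,0.3,0.3]
  dp:
    - [0.0,-0.028,0.25]
    - [0.0,-0.028,0.5]
    - [0.0,-0.028,0.7]
    - [0.0,-0.028,0.85]
    - [0.0,-0.028,0.95]
    - [0.0,-0.028,0.95]
    - [0.0,-0.028,0.95]
    - [0.0,-0.028,0.95]
    - [0.0,-0.028,0.95]
    - [0.0,-0.028,0.95]
    - [0.0,-0.028,0.95]
    - [0.0,-0.028,0.95]
  twist: [0,0,0,0,0,0,0,0,0,0,0,0]
  newtons: 25

```text
time_s: 2.5
eef_pos: [477.6, 312.2, 42.8]
ee_rot: [0.001, 0.156, 0.988, 0.001]
force: [-2.7, 0.3, 7.3]
grip_width: 0.528
```

Request:
drive_tool:
  gripper: [0.3,0.3,0.3,0.3,0.3,0.3,0.3,0.3,0.3,0.3,0.3,0.3,0.3,0.3]
  dp:
    - [0,0,0]
    - [0,0,0]
    - [0,0,0]
    - [0,0,0]
    - [0,0,0]
    - [0,0,0]
    - [0,0,0]
    - [0,0,0]
    - [0,0,0]
    - [0,0,0]
    - [0,0,0]
    - [0,0,0]
    - [0,0,0]
    - [0,0,0]
  twist: [0.08,0.16,0.24,0.32,0.4,0.48,0.56,0.64,0.71,0.77,0.81,0.833,0.833,0.833]

```text
time_s: 3.9
eef_pos: [478.3, 312.2, 42.8]
ee_rot: [0.001, 0.724, 0.689, 0.002]
force: [1.9, 1.8, 6.5]
grip_width: 0.528
```

```bash
python3 cap.py w2
```

```text
3.9 [478.3 312.2  42.8] [7.000e-04 7.244e-01 6.894e-01 1.900e-03] [0.373 0.621 1.562 0.    0.955 0.423] [1.9 1.8 6.5] 0.5284750045424557
```

View pics/w2.png

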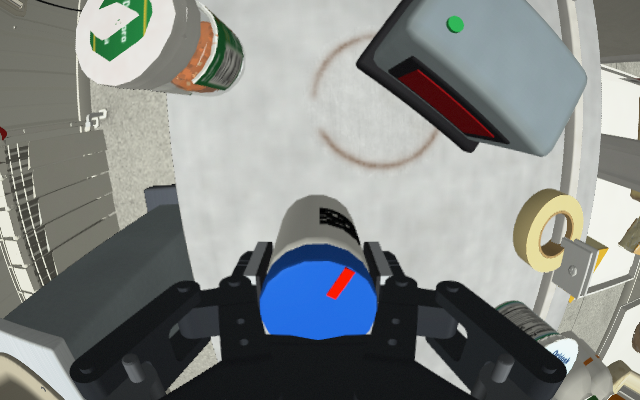

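```bash
python3 - <<'E'
from cap import *
im=cv2.imread('pics/w2.png'); W=ldw('w2')
cv2.imwrite('pics/w2z.png',cv2.resize(im[180:340,240:400],None,fx=4,fy=4,interpolation=cv2.INTER_CUBIC))
b,g,r=[im[...,i].astype(int) for i in range(3)]
roi=np.zeros(b.shape,bool); roi[230:340,250:385]=1
red=(r>150)&(g<90)&roi; blue=(b>150)&(r<80)&roi
ys,xs=np.nonzero(red); t=W.onz((xs.mean(),ys.mean()),90)
print('tick',t,len(xs))
PR=np.array([W.onz((x,y),90) for x,y in zip(xs,ys)])[:,:2].astype(np.float32)
(_,(w,h),a)=cv2.minAreaRect(PR);print('rect',w,h,a)
box=cv2.boxPoints(cv2.minAreaRect(PR));print(box)
u,s,v=np.linalg.svd(PR-PR.mean(0)); print('tick axis',np.degrees(np.arctan2(v[0][1],v[0][0])), s)
for c in [(478.3,312.2),(476.8,312)]: print(np.degrees(np.arctan2(t[1]-c[1],t[0]-c[0])))
m=(blue|red).astype(np.uint8); cs,_=cv2.findContours(m,0,1); c=max(cs,key=cv2.contourArea)
P=np.array([W.onz(p[0],90) for p in c])[:,:2]
(cx,cy),rad=cv2.minEnclosingCircle(P.astype(np.float32)); print('circ',cx,cy,rad)
# scanner window edges px
for a,b_,z in [((397,60),(500,142),57),((388,83),(478,150),33),((358,66),(468,152),8),((387,12),(540,155),85),((500,0),(585,78),85)]:
    A=W.onz(a,z);B=W.onz(b_,z);d=B-A;print(np.round(A),np.round(B),np.degrees(np.arctan2(d[1],d[0])),np.hypot(*d[:2]))
E
```

```text
tick [486.31474389 324.21296018  90.        ] 381
rect 13.348098754882812 4.335507392883301 57.39494705200195
[[480.83884 319.58514]
 [484.49112 317.24896]
 [491.6837  328.49347]
 [488.0314  330.82965]]
tick axis -122.99588 [74.93231 24.12398]
56.289782809323434
52.078933752259786
circ 477.8924865722656 312.4209899902344 22.175888061523438
[515. 405.  57.] [566. 370.  57.] -34.5116469008345 61.31892858912467
[517. 397.  33.] [567. 363.  33.] -33.96107242638223 60.938316714010206
[506. 410.   8.] [574. 359.   8.] -36.66513348812565 85.27799075859711
[506. 417.  85.] [568. 368.  85.] -37.833136132483155 79.12501894740494
[551. 427.  85.] [596. 402.  85.] -28.550865622882565 51.798850276399236
```

View pics/w2z.png

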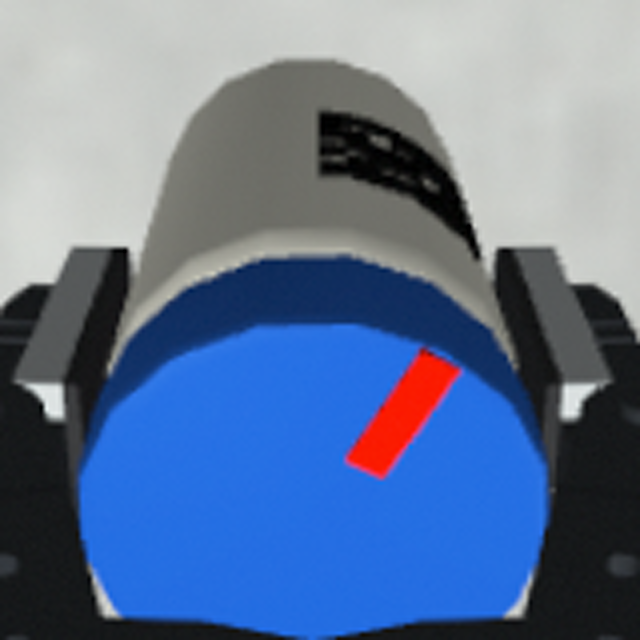

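Request:
drive_tool:
  gripper: [0.3,0.3,0.3,0.75,0.75,0.75,1,1,1,1,1,1]
  dp:
    - [0,0,0]
    - [0,0,0]
    - [0,0,0]
    - [0,0,0]
    - [0,0,0]
    - [0,0,0]
    - [0,0,0]
    - [0,0,-0.1]
    - [0,0,-0.3]
    - [0,0,-0.55]
    - [0,0,-0.8]
    - [0,0,-0.9]
  twist: [0.025,0.025,0.025,0.025,0.025,0.025,0.025,0.025,0.025,0.025,0.025,0.025]

```text
time_s: 5.15
eef_pos: [478.1, 312.2, 226.3]
ee_rot: [0.001, 0.738, 0.675, 0.003]
force: [0.0, -0.3, -0.8]
grip_width: 1.0
```

```bash
python3 cap.py w3;  python3 - <<'E'
from cap import *
im=cv2.imread('pics/w3.png'); W=ldw('w3')
cv2.imwrite('pics/w3z.png',cv2.resize(im[20:240,260:480],None,fx=3,fy=3,interpolation=cv2.INTER_CUBIC))
b,g,r=[im[...,i].astype(int) for i in range(3)]
roi=np.zeros(b.shape,bool); roi[150:260,270:375]=1
red=(r>150)&(g<90)&roi; blue=(b>130)&(r<80)&roi
ys,xs=np.nonzero(red); t=W.onz((xs.mean(),ys.mean()),90)
PR=np.array([W.onz((x,y),90) for x,y in zip(xs,ys)])[:,:2].astype(np.float32)
u,s,v=np.linalg.svd(PR-PR.mean(0)); print('tick axis',np.degrees(np.arctan2(v[0][1],v[0][0])), s)
m=(blue|red).astype(np.uint8); cs,_=cv2.findContours(m,0,1); c=max(cs,key=cv2.contourArea)
P=np.array([W.onz(p[0],90) for p in c])[:,:2]
(cx,cy),rad=cv2.minEnclosingCircle(P.astype(np.float32)); print('circ',cx,cy,rad,np.degrees(np.arctan2(t[1]-cy,t[0]-cx)))
E
```

```text
5.15 [478.1 312.2 226.3] [0.0012 0.738  0.6748 0.0033] [0.373 0.414 1.368 0.    1.353 0.463] [ 0.  -0.3 -0.8] 1.000398726278958
tick axis -125.29017 [32.555542 10.936163]
circ 477.229736328125 312.0580139160156 22.474058151245117 52.531269221035735
```

View pics/w3z.png

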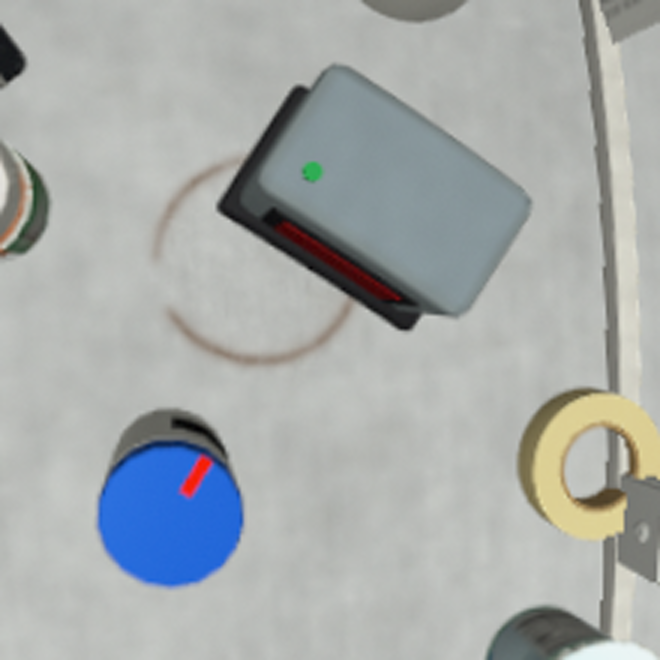

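```bash
python3 - <<'E'
from cap import *
W=ldw('w3'); f=lambda x,y:((x+.5)/3+260-.5,(y+.5)/3+20-.5)
for a,b,z in [((218,210),(405,331),2),((278,222),(402,300),57),((262,185),(455,316),85),((340,65),(530,200),85),((218,208),(300,87),8),((458,318),(530,208),85)]:
    A=W.onz(f(*a),z);B=W.onz(f(*b),z);d=B-A;print(np.round(A),np.round(B),np.degrees(np.arctan2(d[1],d[0])),np.hypot(*d[:2]))
E
```

```text
[505. 411.   2.] [576. 358.   2.] -36.60652511016034 88.40192014180414
[521. 401.  57.] [562. 372.  57.] -35.402364774982026 49.549746391730146
[514. 411.  85.] [572. 367.  85.] -37.10999012915945 72.24578531081478
[541. 448.  85.] [599. 404.  85.] -37.13706407248183 72.92560859729662
[505. 411.   8.] [541. 457.   8.] 52.166922967632594 58.46696307208147
[572. 367.  85.] [599. 401.  85.] 52.21867908294739 43.67204384771973
```

Request:
drive_tool:
  gripper: [1,1,1,1,1]
  dp:
    - [-0.2,-0.2,0]
    - [-0.45,-0.3,0]
    - [-0.7,-0.35,0]
    - [-0.95,-0.35,0]
    - [-1,-0.35,0]
  twist: [0,0,0,0,0]

```text
time_s: 5.7
eef_pos: [388.3, 116.3, 221.0]
ee_rot: [0.0, 0.739, 0.674, -0.0]
force: [0.5, 0.0, -0.0]
grip_width: 0.995
```

Request:
drive_tool:
  gripper: [1,1,1,1,1]
  dp:
    - [-0.25,0.05,0]
    - [-0.5,0.1,0]
    - [-0.75,0.1,0]
    - [-1,0.1,0]
    - [-1,0.1,0]
  twist: [-0.09,-0.18,-0.27,-0.36,-0.36]

```text
time_s: 6.2
eef_pos: [390.9, -83.6, 220.9]
ee_rot: [-0.0, 0.518, 0.855, 0.0]
force: [1.2, 0.3, -0.6]
grip_width: 0.998
```

Request:
drive_tool:
  gripper: [1,1,1,1,1,1]
  dp:
    - [-0.25,0,0]
    - [-0.5,0,0]
    - [-0.7,-0.036,0]
    - [-0.76,-0.036,0]
    - [-0.76,-0.036,0]
    - [-0.76,-0.036,0]
  twist: [-0.09,-0.18,-0.27,-0.36,-0.36,-0.36]

```text
time_s: 6.8
eef_pos: [454.3, -219.9, 220.8]
ee_rot: [-0.001, 0.263, 0.965, 0.0]
force: [-0.6, 0.0, -0.2]
grip_width: 1.003
```

```bash
python3 cap.py w4
```

```text
6.8 [ 454.3 -219.9  220.8] [-6.000e-04  2.635e-01  9.647e-01  3.000e-04] [-0.683  0.277  1.573  0.     1.292 -1.721] [-0.6  0.  -0.2] 1.0030039004603453
```

View pics/w4.png

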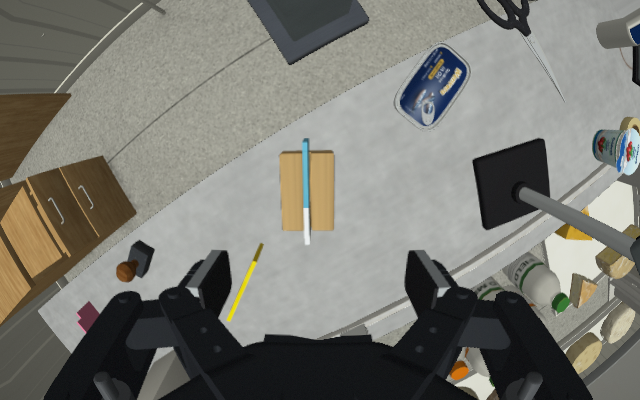

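```bash
python3 - <<'E'
from cap import *
W=ldw('w4'); im=cv2.imread('pics/w4.png')
cv2.imwrite('pics/w4z.png',cv2.resize(im[130:250,250:370],None,fx=5,fy=5,interpolation=cv2.INTER_CUBIC))
f=lambda x,y:((x+.5)/5+250-.5,(y+.5)/5+130-.5)
b,g,r=[im[...,i].astype(int) for i in range(3)]
roi=np.zeros(b.shape,bool); roi[130:250,280:340]=1
m=(((b-r)>50)|((abs(b-r)<25)&(b>225)))&roi
n,l,st,_=cv2.connectedComponentsWithStats(m.astype(np.uint8)); i=1+st[1:,4].argmax(); ys,xs=np.nonzero(l==i); print(st[i])
P=np.array([W.onz((x,y),70) for x,y in zip(xs,ys)])[:,:2].astype(np.float32)
c,sz,a=cv2.minAreaRect(P);print(c,sz,a)
u,s,v=np.linalg.svd(P-P.mean(0)); print(P.mean(0),np.degrees(np.arctan2(v[0][1],v[0][0])))
E
```

```text
[302 139   7 105 487]
(452.83392333984375, -232.7489013671875) (5.248685836791992, 105.83182525634766) 60.54056167602539
[ 447.23953 -229.84023] -30.033613
```

View pics/w4z.png

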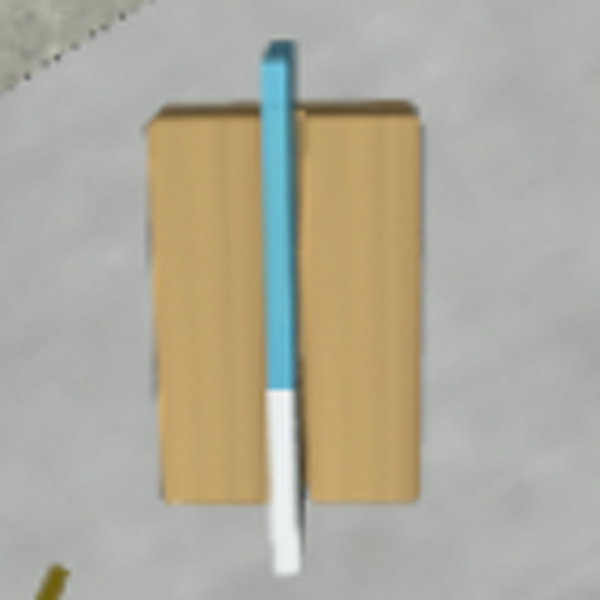

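```bash
python3 - <<'E'
from cap import *
W=ldw('w4')
f=lambda x,y:((x+.5)/5+250-.5,(y+.5)/5+130-.5)
A=W.onz(f(277,57),70);B=W.onz(f(282,388),70);d=(B-A);L=np.linalg.norm(d);print(A,B,L,np.degrees(np.arctan2(d[1],d[0])))
d/=L
c=A+d*55; c2=B-d*10; print('center',c,c2); print('grip',(c+c2)/2-30*d)
for a,b in [((150,122),(163,500)),((417,115),(419,500)),((298,118),(305,500)),((262,118),(266,500))]:
    P=W.onz(f(*a),30);Q=W.onz(f(*b),30);e=Q-P;print(np.round(P),np.round(Q),np.degrees(np.arctan2(e[1],e[0])),np.linalg.norm(e))
C=load('a_side.npz');g=lambda x,y:(x/5+250-.4,y/5+150-.4)
P=C.onz(g(408,263),70);print(P)
E
```

```text
[ 408.67321015 -207.21018577   70.        ] [ 465.11413034 -240.02238563   70.        ] 65.28566406692998 -30.171783641533924
center [ 456.22194317 -234.85286994   70.        ] [ 456.46890616 -234.99644306   70.        ]
grip [ 430.40975211 -219.84682877   70.        ]
[ 409. -241.   30.] [ 484. -285.   30.] -30.356741651160565 87.4375075959425
[ 437. -191.   30.] [ 514. -234.   30.] -29.501826539930583 88.65304028344596
[ 424. -213.   30.] [ 501. -257.   30.] -29.876946141418614 87.92910869968999
[ 421. -220.   30.] [ 496. -265.   30.] -30.668899102189865 87.9738835931362
[ 465.8523711  -241.04034183   70.        ]
```

Request:
drive_tool:
  gripper: [1,0.7,0.5,0.4,0.4,0.4,0.4,0.4]
  dp:
    - [0.103,-0.06,0.2]
    - [0.103,-0.06,0.4]
    - [0.103,-0.06,0.55]
    - [0.103,-0.06,0.65]
    - [0.103,-0.06,0.65]
    - [0.103,-0.06,0.65]
    - [0.103,-0.06,0.65]
    - [0.103,-0.06,0.65]
  twist: [-0.005,-0.005,-0.005,-0.005,-0.005,-0.005,-0.005,-0.005]
  newtons: 40

```text
time_s: 7.65
eef_pos: [431.3, -220.7, 92.5]
ee_rot: [0.001, 0.258, 0.966, -0.0]
force: [-0.4, -0.5, -0.4]
grip_width: 0.397
```

```bash
python3 cap.py w5
```

```text
7.65 [ 431.3 -220.7   92.5] [ 1.000e-03  2.580e-01  9.661e-01 -5.000e-04] [-0.715  0.389  1.792 -0.     0.959 -1.764] [-0.4 -0.5 -0.4] 0.396739421552719
```

View pics/w5.png

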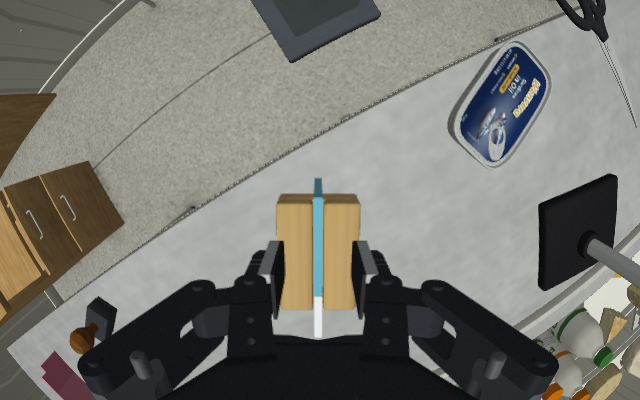

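Request:
drive_tool:
  gripper: [0.4,0.4,0.4,0,0,0,0,0,0]
  dp:
    - [0,0.003,0.13]
    - [0,0.003,0.26]
    - [0,0.003,0.26]
    - [0,0.003,0.26]
    - [0,0.003,0.26]
    - [0,0.003,0.26]
    - [0,0.003,0.26]
    - [0,0.003,0.26]
    - [0,0.003,0.26]
  twist: [0,0,0,0,0,0,0,0,0]
  newtons: 60

```text
time_s: 8.6
eef_pos: [431.8, -220.6, 40.8]
ee_rot: [0.001, 0.258, 0.966, -0.001]
force: [-1.6, 0.8, 6.0]
grip_width: 0.051
```

```bash
python3 cap.py w6
```

```text
8.6 [ 431.8 -220.6   40.8] [ 1.200e-03  2.579e-01  9.662e-01 -6.000e-04] [-0.714  0.476  1.829 -0.     0.834 -1.764] [-1.6  0.8  6. ] 0.05123537462200575
```

View pics/w6.png

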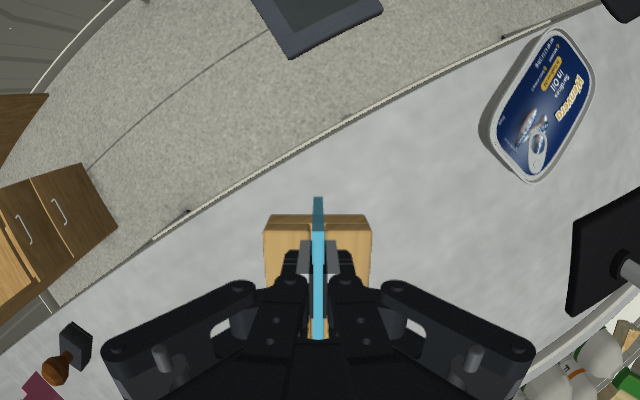

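Request:
drive_tool:
  gripper: [0,0,0,0,0,0]
  dp:
    - [0,0,-0.1]
    - [0,0,-0.3]
    - [0,0,-0.5]
    - [0,0,-0.7]
    - [0,0,-0.8]
    - [0,0,-0.8]
  twist: [0,0,0,0,0,0]

```text
time_s: 9.25
eef_pos: [432.1, -220.8, 202.7]
ee_rot: [0.003, 0.258, 0.966, -0.001]
force: [0.3, -1.8, -1.2]
grip_width: 0.044
```

```bash
python3 cap.py w7;python3 - <<'E'
from cap import *
im=cv2.imread('pics/w4.png')
cv2.imwrite('pics/w4r.png',cv2.resize(im[120:260,450:640],None,fx=4,fy=4,interpolation=cv2.INTER_CUBIC))
E
```

```text
9.25 [ 432.1 -220.8  202.7] [ 0.003   0.2578  0.9662 -0.0015] [-0.714  0.247  1.662 -0.     1.225 -1.764] [ 0.3 -1.8 -1.2] 0.044224715355906614
```

View pics/w7.png

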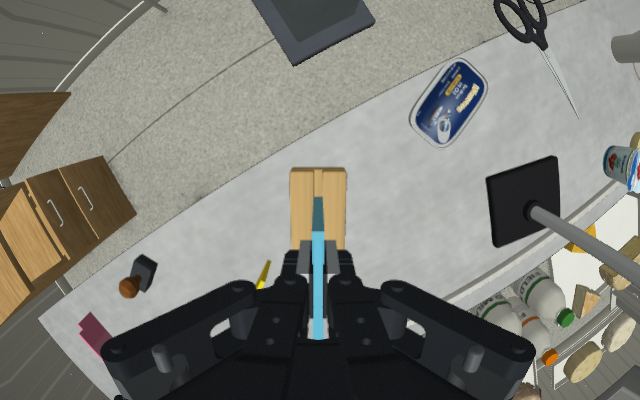

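View pics/w4r.png

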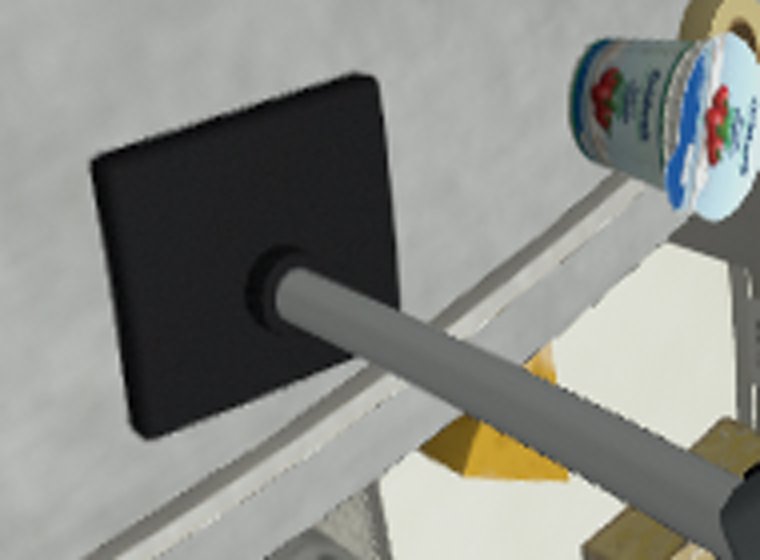

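```bash
python3 - <<'E'
from cap import *
W=ldw('w4'); f=lambda x,y:((x+.5)/4+450-.5,(y+.5)/4+120-.5)
C={}
for n,a,b,z in [('left',(96,175),(130,415),16),('top',(105,157),(345,78),0),('top16',(108,160),(345,82),16),('right',(381,95),(399,295),0),('bottom',(155,437),(345,366),8)]:
    A=W.onz(f(*a),z);B=W.onz(f(*b),z);d=B-A;print(n,np.round(A),np.round(B),np.degrees(np.arctan2(d[1],d[0])))
def X(l1,l2):
    a=np.cross([*f(*l1[0]),1],[*f(*l1[1]),1]);b=np.cross([*f(*l2[0]),1],[*f(*l2[1]),1]);p=np.cross(a,b);return p[:2]/p[2]
L=((96,175),(130,415));T=((108,158),(345,80));Rr=((380,95),(399,295));B=((155,436),(345,365))
P=[W.onz(X(*q),16) for q in [(L,T),(T,Rr),(Rr,B),(B,L)]]
P=np.array(P);print(P.round(1),P.mean(0));print([np.linalg.norm(P[i]-P[i-1]) for i in range(4)])
E
```

```text
left [535. -44.  16.] [616. -63.  16.] -13.127702611591381
top [538. -32.   0.] [560.  72.   0.] 77.82174114898433
top16 [533. -38.  16.] [554.  60.  16.] 77.76184723481163
right [574.  86.   0.] [649.  69.  -0.] -12.899242717547228
bottom [634. -54.   8.] [655.  30.   8.] 75.88358786853594
[[531.2 -43.1  16. ]
 [556.9  76.   16. ]
 [656.9  54.4  16. ]
 [626.5 -65.   16. ]] [592.87767467   5.5595296   16.        ]
[np.float64(97.85766351821758), np.float64(121.79001369251989), np.float64(102.29690587134154), np.float64(123.2426779022821)]
```

Request:
drive_tool:
  gripper: [0,0,0,0,0,0,0,0,0,0,0]
  dp:
    - [0.15,0.1,0]
    - [0.25,0.3,0]
    - [0.4,0.5,0]
    - [0.55,0.7,0]
    - [0.65,0.85,0]
    - [0.69,0.88,0]
    - [0.69,0.88,0]
    - [0.69,0.88,0]
    - [0.69,0.88,0]
    - [0.69,0.88,0]
    - [0.69,0.88,0]
  twist: [0.08,0.16,0.24,0.32,0.4,0.48,0.56,0.64,0.72,0.79,0.81]

```text
time_s: 10.4
eef_pos: [398.5, 1.5, 198.0]
ee_rot: [-0.001, 0.783, 0.623, -0.001]
force: [0.2, 0.6, -0.4]
grip_width: 0.048
```

```bash
python3 cap.py s8 side; python3 cap.py c8 scene; python3 - <<'E'
from cap import *
a=cv2.imread('pics/s8.png'); b=cv2.imread('pics/c8.png')
cv2.imwrite('pics/s8z.png',cv2.resize(a[150:290,230:430],None,fx=4,fy=4,interpolation=cv2.INTER_CUBIC))
cv2.imwrite('pics/c8z.png',cv2.resize(b[120:260,200:400],None,fx=4,fy=4,interpolation=cv2.INTER_CUBIC))
E
```

```text
10.4 [398.5   1.5 198. ] [-1.000e-03  7.826e-01  6.226e-01 -7.000e-04] [-0.292  0.065  1.893 -0.     1.187 -0.066] [ 0.2  0.6 -0.4] 0.047522078529663225
10.45 [398.5   1.5 198.1] [-1.000e-03  7.825e-01  6.227e-01 -7.000e-04] [-0.292  0.065  1.893  0.     1.187 -0.066] [-0.   0.4 -0.6] 0.04863360849575089
```

View pics/s8z.png

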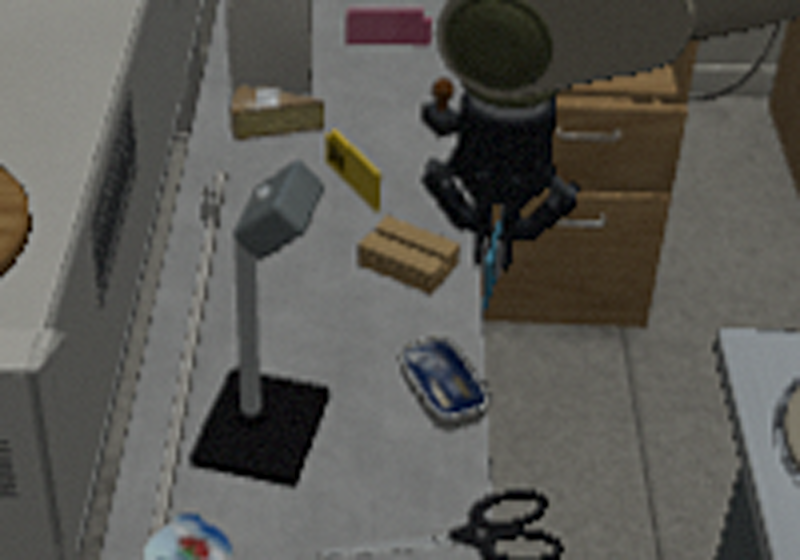

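View pics/c8z.png

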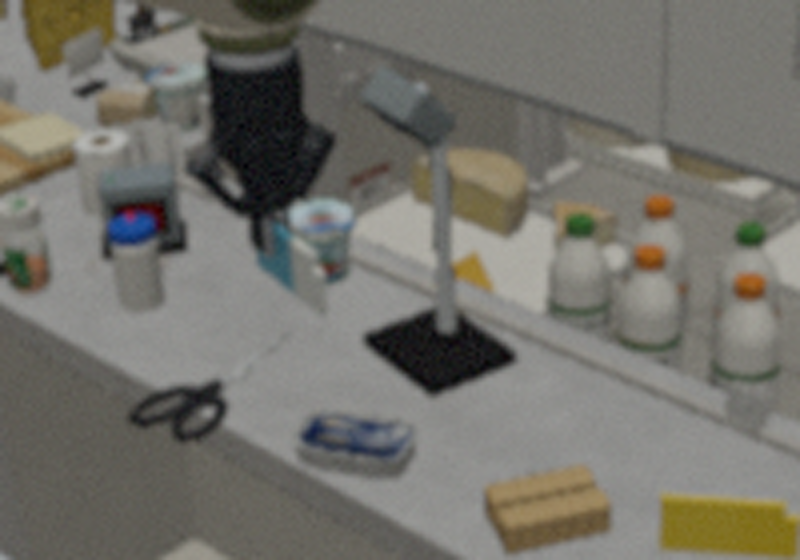

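Request:
drive_tool:
  gripper: [0,0,0,0,0,0]
  dp:
    - [0.15,0,-0.25]
    - [0.15,0,-0.5]
    - [0.15,0,-0.75]
    - [0.15,0,-1]
    - [0.15,0,-1]
    - [0.15,0,-1]
  twist: [0,0,0,0,0,0]

```text
time_s: 11.1
eef_pos: [406.1, 30.5, 399.2]
ee_rot: [0.0, 0.781, 0.624, 0.0]
force: [0.2, 0.0, -1.0]
grip_width: 0.051
```

Request:
drive_tool:
  gripper: [0,0,0,0,0]
  dp:
    - [0,0,-0.25]
    - [0,0,-0.5]
    - [0,0,-0.75]
    - [0,0,-1]
    - [0,0,-1]
  twist: [0,0,0,0,0]

```text
time_s: 11.6
eef_pos: [406.4, 30.4, 603.1]
ee_rot: [0.003, 0.781, 0.624, 0.003]
force: [-0.1, -0.2, -0.7]
grip_width: 0.052
```

```bash
python3 - <<'E'
from rig import ctrl
s=ctrl.sense();print(s)
E
```

```text
{'time_s': 11.6, 'joints': array([-2.14784098e-01,  1.28283328e-01,  7.56059174e-01, -1.04855918e-05,
        2.24838998e+00,  8.08826256e-03]), 'dq': array([ 2.27653995e-03,  7.58710676e-03,  1.96742437e-01,  2.87014375e-03,
       -7.47356565e-02,  2.75345095e-05]), 'tau': array([-8.40341952e-01, -2.65288568e+01, -2.59402102e+01, -3.26598517e-02,
        9.39648785e-01,  1.07023667e-02]), 'eef_pos': array([406.40738805,  30.37562735, 603.07191773]), 'ee_rot': array([0.00344155, 0.78134958, 0.62407789, 0.00278949]), 'force': array([-0.09505238, -0.15750984, -0.73099179]), 'wrist_torque': array([0.0062591 , 0.03569008, 0.01202369]), 'grip_width': 0.05199121481752062}
```

Request:
drive_tool:
  gripper: [0,0,0,0,0,0]
  dp:
    - [0,0,-0.25]
    - [0,0,-0.5]
    - [0,0,-0.75]
    - [0,0,-1]
    - [0,0,-1]
    - [0,0,-1]
  twist: [0,0,0,0,0,0]

```text
time_s: 12.2
eef_pos: [364.4, 27.6, 702.3]
ee_rot: [0.006, 0.781, 0.624, 0.007]
force: [0.9, 0.3, -0.8]
grip_width: 0.047
```

```bash
python3 - <<'E'
from rig import ctrl
s=ctrl.sense();print(s)
E
```

```text
{'time_s': 12.2, 'joints': array([-0.25175172,  0.28794111,  0.18834377,  0.0098382 ,  2.64784551,
       -0.01979539]), 'dq': array([-3.56487992e-02, -4.94922025e-02,  2.39556829e-05,  1.18699080e-03,
        5.78026299e-02, -3.10741014e-02]), 'tau': array([-1.77821545e-01, -2.70960760e+01, -1.44171613e+01, -4.69962048e-03,
       -1.23017309e-01,  9.25883447e-03]), 'eef_pos': array([364.35677626,  27.59874465, 702.25158958]), 'ee_rot': array([0.00556528, 0.78144193, 0.62391267, 0.00710747]), 'force': array([ 0.87014863,  0.32064025, -0.84907123]), 'wrist_torque': array([0.01327375, 0.03952079, 0.0337231 ]), 'grip_width': 0.04716572964353014}
```

Request:
drive_tool:
  gripper: [0,0,0,0,0,0]
  dp:
    - [0,0,-0.25]
    - [0,0,-0.5]
    - [0,0,-0.75]
    - [0,0,-1]
    - [0,0,-1]
    - [0,0,-1]
  twist: [0,0,0,0,0,0]

```text
time_s: 12.8
eef_pos: [308.5, 23.2, 727.6]
ee_rot: [0.008, 0.781, 0.624, 0.011]
force: [-0.5, 0.2, -0.1]
grip_width: 0.046
```

```bash
python3 - <<'E'
from rig import ctrl
s=ctrl.sense();print(s['joints'],s['eef_pos'],s['ee_rot'])
E
```

```text
[-0.31968151  0.20710678  0.18755788  0.02565054  2.72139549 -0.07270974] [308.49673263  23.19691008 727.56402556] [0.0077885  0.78145191 0.62381419 0.01131842]
```

Request:
drive_tool:
  gripper: [0,0,0,0]
  dp:
    - [0,0,0.25]
    - [0,0,0.5]
    - [0,0,0.5]
    - [0,0,0.5]
  twist: [0,0,0,0]

```text
time_s: 13.2
eef_pos: [311.3, 23.6, 623.6]
ee_rot: [0.005, 0.781, 0.624, 0.009]
force: [0.7, -0.7, -0.1]
grip_width: 0.052
```

```bash
python3 - <<'E'
from rig import ctrl
s=ctrl.sense();print(s['joints'],s['eef_pos'],s['ee_rot'])
E
```

```text
[-0.31527092 -0.080287    0.9084198   0.01387518  2.29514622 -0.08287459] [311.31950307  23.58313334 623.62277543] [0.00477575 0.78138517 0.62396058 0.009359  ]
```

```bash
python3 - <<'E'
import numpy as np
from scipy.optimize import least_squares
D=[(1.035,.313,1.498,1.331,161.4,499.3,230.7),(.381,.423,1.343,1.376,478.5,317.2,230.9),(.373,.621,1.562,.955,478.3,312.2,42.8),(-.683,.277,1.573,1.292,454.3,-219.9,220.8),(-.714,.476,1.829,.834,431.8,-220.6,40.8),(-.292,.065,1.893,1.187,398.5,1.5,198),(-.215,.1283,.7561,2.2484,406.4,30.4,603.1),(-.2518,.2879,.1883,2.6478,364.4,27.6,702.3),(-.3197,.2071,.1876,2.7214,308.5,23.2,727.6),(-.3153,-.0803,.9084,2.2951,311.3,23.6,623.6)]
def f(p):
    a1,a2,h,off,L,x0=p;o=[]
    for j1,j2,j3,j5,x,y,z in D:
        t=j2+j3+j5
        r=a1*np.sin(j2)+a2*np.sin(j2+j3)+L*np.sin(t)+x0; zz=h+a1*np.cos(j2)+a2*np.cos(j2+j3)+L*np.cos(t)
        c,s=np.cos(j1),np.sin(j1)
        o+=[c*r-s*off-x,s*r+c*off-y,zz-z]
    return o
s=least_squares(f,[400,400,200,110,250,0]);print(s.x,np.round(s.fun,1))
E
```

```text
[ 402.93050957  408.64875411 2318.57527554  116.93085142 2369.87146501
  -11.30121945] [ -2.2  -2.2   4.1  -7.7  -2.6   6.    6.3   3.   -1.2   0.2   0.9   2.9
   9.7  -7.2  -7.7   4.   -0.4  -1.5 -12.9   3.4   4.3 -13.6   2.9  -3.7
   2.7  -3.1  -6.6  11.1  -5.8   3.5]
```

```bash
python3 - <<'E'
from h import *
S=load('a_side.npz');C=load('a_scene.npz')
for s,c in [((244,232),(252,73)),((283,73),(540,137)),((240,320),(258,133))]:
    P=tri([(S,s),(C,c)]);print(P,S.proj(P),C.proj(P))
E
```

```text
[669.98878833 363.26308715 445.41189764] [243.62702809 231.60552081] [251.78503589  73.21431098]
[ 699.90750742 -700.06537038  440.02682008] [282.80167992  72.51301538] [539.46118023 137.79196109]
[699.84442708 402.51237414 177.76727725] [239.86770083 319.88655735] [257.91629161 133.05897267]
```

Request:
drive_tool:
  gripper: [0,0,0,0,0]
  dp:
    - [0.02,0.25,0.05]
    - [0.04,0.5,0.1]
    - [0.07,0.75,0.15]
    - [0.09,1,0.15]
    - [0.09,1,0.15]
  twist: [0,0,0,0,0]

```text
time_s: 13.7
eef_pos: [516.1, -4.4, 598.2]
ee_rot: [0.004, 0.782, 0.624, 0.009]
force: [-0.4, -0.1, -1.0]
grip_width: 0.043
```

Request:
drive_tool:
  gripper: [0,0,0,0]
  dp:
    - [0,0.7,-0.7]
    - [0,0.7,-0.7]
    - [0,0.7,-0.7]
    - [0,0.7,-0.7]
  twist: [0,0,0,0]

```text
time_s: 14.1
eef_pos: [528.7, -22.7, 606.7]
ee_rot: [0.016, 0.781, 0.624, 0.02]
force: [0.5, -0.6, -0.4]
grip_width: 0.042
```

```bash
cat > st.py <<'E'
from rig import ctrl
from h import *
s=ctrl.sense();Rm=rot(s['ee_rot']).as_matrix()
z=Rm[:,2]
print(s['time_s'],np.round(s['joints'],3),np.round(s['eef_pos'],1),'tilt',round(np.degrees(np.arccos(-z[2])),2),'az',round(np.degrees(np.arctan2(z[1],z[0])),1),'x_t',Rm[:,0].round(3),'y_t',Rm[:,1].round(3), np.round(s['force'],1))
E
python3 st.py
```

```text
14.1 [-0.272  0.515  0.187  0.021  2.39  -0.033] [528.7 -22.7 606.7] tilt 2.98 az 0.2 x_t [0.221 0.975 0.012] y_t [ 0.974 -0.222  0.051] [ 0.5 -0.6 -0.4]
```

Request:
drive_tool:
  gripper: [0,0,0,0,0,0,0,0]
  dp:
    - [0,1,-0.9]
    - [0,1,-0.9]
    - [0,1,-0.9]
    - [0,1,-0.9]
    - [0,1,-0.9]
    - [0,1,-0.9]
    - [0,1,-0.9]
    - [0,1,-0.9]
  twist: [0,0,0,0,0,0,0,0]

```text
time_s: 14.9
eef_pos: [548.2, -47.9, 594.0]
ee_rot: [0.023, 0.781, 0.624, 0.028]
force: [-0.2, -0.3, -0.3]
grip_width: 0.049
```

```bash
python3 st.py
```

```text
14.9 [-0.31   0.54   0.187  0.03   2.345 -0.066] [548.2 -47.9 594. ] tilt 4.1 az -0.6 x_t [0.221 0.975 0.015] y_t [ 0.973 -0.221  0.07 ] [-0.2 -0.3 -0.3]
```

Request:
drive_tool:
  gripper: [0]
  dp:
    - [0.3,1,-1]
  twist: [0]

```text
time_s: 15.0
eef_pos: [553.2, -43.4, 595.1]
ee_rot: [0.03, 0.781, 0.623, 0.036]
force: [0.6, -0.1, -0.7]
grip_width: 0.052
```

Request:
drive_tool:
  gripper: [0]
  dp:
    - [0.3,1,-1]
  twist: [0]

```text
time_s: 15.1
eef_pos: [557.3, -38.1, 597.5]
ee_rot: [0.038, 0.78, 0.623, 0.044]
force: [-1.1, 0.9, -0.3]
grip_width: 0.048
```

Request:
drive_tool:
  gripper: [0]
  dp:
    - [0.3,1,-1]
  twist: [0]

```text
time_s: 15.2
eef_pos: [560.6, -33.5, 600.5]
ee_rot: [0.045, 0.78, 0.623, 0.052]
force: [0.5, 0.7, 0.3]
grip_width: 0.046
```

Request:
drive_tool:
  gripper: [0]
  dp:
    - [0.3,1,-1]
  twist: [0]

```text
time_s: 15.3
eef_pos: [563.2, -29.3, 603.9]
ee_rot: [0.053, 0.779, 0.622, 0.061]
force: [-0.7, -0.5, -1.1]
grip_width: 0.049
```

```bash
python3 st.py
```

```text
15.3 [-0.277  0.526  0.187  0.05   2.271 -0.019] [563.2 -29.3 603.9] tilt 9.22 az -2.2 x_t [0.219 0.975 0.029] y_t [ 0.963 -0.221  0.158] [-0.7 -0.5 -1.1]
```

Request:
drive_tool:
  gripper: [0]
  dp:
    - [0,1,-0.9]
  twist: [0]

```text
time_s: 15.4
eef_pos: [565.6, -35.1, 607.4]
ee_rot: [0.06, 0.778, 0.622, 0.069]
force: [-1.0, -0.6, -0.4]
grip_width: 0.048
```

Request:
drive_tool:
  gripper: [0]
  dp:
    - [0,1,-0.9]
  twist: [0]

```text
time_s: 15.5
eef_pos: [567.8, -42.3, 610.7]
ee_rot: [0.068, 0.777, 0.621, 0.077]
force: [0.5, -0.6, -0.8]
grip_width: 0.051
```

Request:
drive_tool:
  gripper: [0]
  dp:
    - [0,1,-0.8]
  twist: [0]

```text
time_s: 15.6
eef_pos: [571.2, -48.7, 613.6]
ee_rot: [0.076, 0.777, 0.619, 0.086]
force: [-0.2, -0.5, -0.0]
grip_width: 0.048
```

Request:
drive_tool:
  gripper: [0]
  dp:
    - [0,1,-0.8]
  twist: [0]

```text
time_s: 15.7
eef_pos: [574.3, -54.4, 616.5]
ee_rot: [0.084, 0.776, 0.618, 0.094]
force: [-0.4, 0.4, -1.1]
grip_width: 0.048
```

Request:
drive_tool:
  gripper: [0]
  dp:
    - [0,1,-0.8]
  twist: [0]

```text
time_s: 15.8
eef_pos: [576.5, -59.6, 620.5]
ee_rot: [0.092, 0.774, 0.618, 0.103]
force: [0.6, -0.0, -0.8]
grip_width: 0.049
```

```bash
python3 st.py
```

```text
15.8 [-0.339  0.506  0.188  0.093  2.181 -0.051] [576.5 -59.6 620.5] tilt 15.82 az -3.2 x_t [0.216 0.975 0.046] y_t [ 0.938 -0.221  0.269] [ 0.6 -0.  -0.8]
```

```bash
python3 - <<'E'
from h import *
S=load('a_side.npz');C=load('a_scene.npz')
for s in [(207,122),(150,160),(218,75),(133,180)]: print(S.onz(s,445))
for c in [(388,85),(465,88),(555,97)]: print(C.onz(c,445))
E
```

```text
[ 894.96309266 -167.47717181  445.        ]
[986.81235636  82.48290063 445.        ]
[ 972.44013451 -626.7080567   445.        ]
[991.3614967  182.24745428 445.        ]
[ 851.79304174 -148.47998253  445.        ]
[ 976.10142818 -372.40265761  445.        ]
[1050.51426075 -632.71246974  445.        ]
```

Request:
drive_tool:
  gripper: [0,0,0,0]
  dp:
    - [-0.22,0,0]
    - [-0.44,0,-0.01]
    - [-0.65,0.01,-0.03]
    - [-0.65,0.01,-0.03]
  twist: [0,0,0,0]

```text
time_s: 16.2
eef_pos: [546.9, -190.8, 617.2]
ee_rot: [0.09, 0.777, 0.615, 0.101]
force: [1.5, -0.8, -1.6]
grip_width: 0.046
```

```bash
python3 st.py
```

```text
16.2 [-0.601  0.511  0.189  0.173  2.2   -0.251] [ 546.9 -190.8  617.2] tilt 15.58 az -3.3 x_t [0.222 0.974 0.046] y_t [ 0.937 -0.227  0.265] [ 1.5 -0.8 -1.6]
```

Request:
drive_tool:
  gripper: [0]
  dp:
    - [-0.12,1,-0.7]
  twist: [0]

```text
time_s: 16.3
eef_pos: [551.6, -190.1, 621.7]
ee_rot: [0.102, 0.774, 0.616, 0.109]
force: [-0.4, 0.7, -0.5]
grip_width: 0.049
```

Request:
drive_tool:
  gripper: [0]
  dp:
    - [-0.12,1,-0.7]
  twist: [0]

```text
time_s: 16.4
eef_pos: [555.2, -191.8, 625.8]
ee_rot: [0.113, 0.771, 0.615, 0.117]
force: [-0.1, -0.4, 0.8]
grip_width: 0.049
```

Request:
drive_tool:
  gripper: [0]
  dp:
    - [-0.12,1,-0.6]
  twist: [0]

```text
time_s: 16.5
eef_pos: [560.2, -195.0, 628.2]
ee_rot: [0.123, 0.77, 0.614, 0.124]
force: [0.2, 0.5, -0.4]
grip_width: 0.045
```

Request:
drive_tool:
  gripper: [0]
  dp:
    - [-0.12,1,-0.6]
  twist: [0]

```text
time_s: 16.6
eef_pos: [564.9, -198.8, 630.2]
ee_rot: [0.133, 0.769, 0.612, 0.131]
force: [-0.3, 0.1, 1.0]
grip_width: 0.038
```

Request:
drive_tool:
  gripper: [0]
  dp:
    - [-0.12,1,-0.6]
  twist: [0]

```text
time_s: 16.7
eef_pos: [568.5, -202.2, 633.4]
ee_rot: [0.143, 0.767, 0.61, 0.137]
force: [0.8, -1.0, -0.6]
grip_width: 0.046
```

```bash
python3 st.py
```

```text
16.7 [-0.614  0.501  0.188  0.208  2.086 -0.25 ] [ 568.5 -202.2  633.4] tilt 22.86 az -7.6 x_t [0.218 0.975 0.036] y_t [ 0.897 -0.215  0.387] [ 0.8 -1.  -0.6]
```

Request:
drive_tool:
  gripper: [0]
  dp:
    - [-0.12,1,-0.5]
  twist: [0]

```text
time_s: 16.8
eef_pos: [573.8, -206.0, 635.9]
ee_rot: [0.154, 0.765, 0.608, 0.144]
force: [-0.7, -0.7, -1.3]
grip_width: 0.045
```

Request:
drive_tool:
  gripper: [0]
  dp:
    - [-0.12,1,-0.5]
  twist: [0]

```text
time_s: 16.9
eef_pos: [578.8, -209.7, 638.4]
ee_rot: [0.164, 0.764, 0.606, 0.151]
force: [0.5, -0.3, -0.7]
grip_width: 0.043
```

Request:
drive_tool:
  gripper: [0]
  dp:
    - [-0.12,1,-0.45]
  twist: [0]

```text
time_s: 17.0
eef_pos: [584.2, -213.2, 641.2]
ee_rot: [0.175, 0.762, 0.603, 0.158]
force: [-0.7, -0.4, -0.6]
grip_width: 0.045
```

Request:
drive_tool:
  gripper: [0]
  dp:
    - [-0.12,1,-0.45]
  twist: [0]

```text
time_s: 17.1
eef_pos: [588.8, -216.5, 644.5]
ee_rot: [0.185, 0.76, 0.601, 0.165]
force: [0.9, 0.1, -0.4]
grip_width: 0.049
```

Request:
drive_tool:
  gripper: [0]
  dp:
    - [-0.12,1,-0.4]
  twist: [0]

```text
time_s: 17.2
eef_pos: [593.8, -219.7, 648.0]
ee_rot: [0.196, 0.757, 0.599, 0.172]
force: [0.0, 0.1, -0.7]
grip_width: 0.046
```

Request:
drive_tool:
  gripper: [0]
  dp:
    - [-0.12,1,-0.4]
  twist: [0]

```text
time_s: 17.3
eef_pos: [598.2, -222.8, 651.9]
ee_rot: [0.207, 0.755, 0.596, 0.179]
force: [-0.5, 0.1, -0.8]
grip_width: 0.045
```

```bash
python3 st.py
```

```text
17.3 [-0.633  0.5    0.188  0.245  1.934 -0.25 ] [ 598.2 -222.8  651.9] tilt 31.78 az -10.8 x_t [0.225 0.974 0.024] y_t [ 0.826 -0.204  0.526] [-0.5  0.1 -0.8]
```

Request:
drive_tool:
  gripper: [0]
  dp:
    - [-0.12,1,-0.35]
  twist: [0]

```text
time_s: 17.4
eef_pos: [603.1, -225.9, 655.9]
ee_rot: [0.218, 0.752, 0.593, 0.187]
force: [0.2, -0.1, 0.4]
grip_width: 0.044
```

Request:
drive_tool:
  gripper: [0]
  dp:
    - [-0.12,1,-0.35]
  twist: [0]

```text
time_s: 17.5
eef_pos: [607.3, -228.9, 660.2]
ee_rot: [0.229, 0.749, 0.59, 0.194]
force: [-0.1, -1.0, -0.0]
grip_width: 0.049
```

Request:
drive_tool:
  gripper: [0]
  dp:
    - [-0.12,1,-0.3]
  twist: [0]

```text
time_s: 17.6
eef_pos: [612.0, -231.8, 664.6]
ee_rot: [0.24, 0.746, 0.587, 0.201]
force: [-0.1, -0.0, -0.1]
grip_width: 0.044
```

Request:
drive_tool:
  gripper: [0]
  dp:
    - [-0.12,1,-0.3]
  twist: [0]

```text
time_s: 17.7
eef_pos: [616.0, -234.6, 669.4]
ee_rot: [0.251, 0.743, 0.584, 0.208]
force: [0.5, -0.4, -0.9]
grip_width: 0.049
```

Request:
drive_tool:
  gripper: [0]
  dp:
    - [-0.12,1,-0.2]
  twist: [0]

```text
time_s: 17.8
eef_pos: [622.2, -237.8, 673.1]
ee_rot: [0.262, 0.74, 0.581, 0.215]
force: [-0.1, 0.0, -0.5]
grip_width: 0.045
```

Request:
drive_tool:
  gripper: [0]
  dp:
    - [-0.12,1,-0.2]
  twist: [0]

```text
time_s: 17.9
eef_pos: [627.9, -241.1, 676.4]
ee_rot: [0.273, 0.737, 0.578, 0.222]
force: [-0.5, -0.3, -1.3]
grip_width: 0.047
```

Request:
drive_tool:
  gripper: [0]
  dp:
    - [-0.12,1,-0.2]
  twist: [0]

```text
time_s: 18.0
eef_pos: [632.3, -243.9, 681.2]
ee_rot: [0.284, 0.733, 0.574, 0.229]
force: [-0.4, 0.0, -0.4]
grip_width: 0.048
```

```bash
python3 st.py
```

```text
18.0 [-0.648  0.5    0.188  0.285  1.745 -0.252] [ 632.3 -243.9  681.2] tilt 42.76 az -13.1 x_t [0.236 0.972 0.01 ] y_t [ 0.712 -0.18   0.679] [-0.4  0.  -0.4]
```

Request:
drive_tool:
  gripper: [0]
  dp:
    - [-0.05,1,-0.2]
  twist: [0]

```text
time_s: 18.1
eef_pos: [636.4, -243.4, 687.4]
ee_rot: [0.295, 0.73, 0.57, 0.236]
force: [0.0, 0.6, -1.2]
grip_width: 0.05
```

```bash
python3 st.py; python3 - <<'E'
import cv2
for n,x0,y0,x1,y1 in [('a_side',280,175,330,280),('a_scene',280,130,335,220)]:
    a=cv2.imread(f'pics/{n}.png'); cv2.imwrite(f'pics/{n}_r.png',cv2.resize(a[y0:y1,x0:x1],None,fx=6,fy=6,interpolation=cv2.INTER_CUBIC))
E
```

```text
18.1 [-0.644  0.498  0.188  0.286  1.719 -0.248] [ 636.4 -243.4  687.4] tilt 44.36 az -13.4 x_t [0.239 0.971 0.008] y_t [ 0.693 -0.176  0.699] [ 0.   0.6 -1.2]
```

View pics/a_side_r.png

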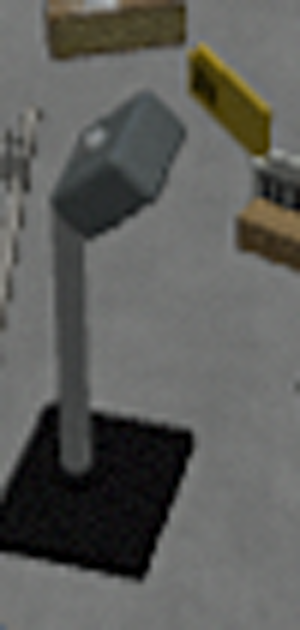

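View pics/a_scene_r.png

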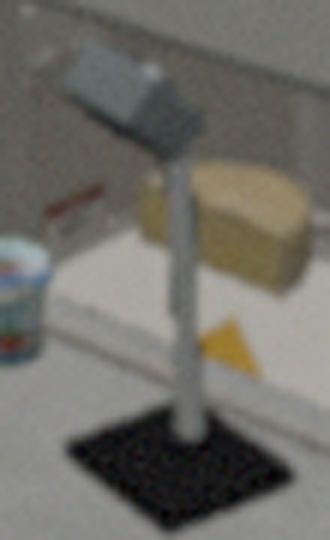

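Request:
drive_tool:
  gripper: [0,0,0,0,0]
  dp:
    - [0.12,-0.24,-0.05]
    - [0.24,-0.48,-0.1]
    - [0.36,-0.72,-0.15]
    - [0.49,-0.96,-0.18]
    - [0.49,-0.96,-0.18]
  twist: [0,0,0,0,0]

```text
time_s: 18.6
eef_pos: [516.9, -124.0, 593.4]
ee_rot: [0.295, 0.729, 0.57, 0.236]
force: [0.1, 0.1, 0.5]
grip_width: 0.05
```

```bash
cat >> st.py <<'E'
import sys
if len(sys.argv)>3:
    d=np.array([float(a) for a in sys.argv[1:4]])-s['eef_pos']; print('dist',np.linalg.norm(d).round(1),'dp',(Rm.T@d/200).round(3))
E
python3 st.py 430 90 400
```

```text
18.6 [-0.572 -0.095  1.216  0.245  1.284 -0.307] [ 516.9 -124.   593.4] tilt 44.37 az -13.4 x_t [0.238 0.971 0.007] y_t [ 0.693 -0.175  0.699] [0.1 0.1 0.5]
dist 301.3 dp [ 0.929 -1.165  0.223]
```

Request:
drive_tool:
  gripper: [0,0,0,0,0,0,0]
  dp:
    - [0.15,-0.18,0.03]
    - [0.3,-0.36,0.06]
    - [0.45,-0.54,0.1]
    - [0.6,-0.72,0.14]
    - [0.75,-0.9,0.18]
    - [0.9,-1,0.22]
    - [0.9,-1,0.22]
  twist: [0,0,0,0,0,0,0]

```text
time_s: 19.3
eef_pos: [451.0, 81.2, 422.3]
ee_rot: [0.293, 0.728, 0.573, 0.236]
force: [-0.4, -0.2, -0.2]
grip_width: 0.044
```

```bash
python3 st.py 447 101 237
```

```text
19.3 [ 0.017 -0.275  1.793 -0.219  0.88   0.329] [451.   81.2 422.3] tilt 44.13 az -13.0 x_t [0.232 0.973 0.008] y_t [ 0.697 -0.172  0.696] [-0.4 -0.2 -0.2]
dist 186.4 dp [ 0.085 -0.676  0.636]
```

```bash
python3 cap.py w9
```

```text
19.3 [451.   81.2 422.3] [0.2926 0.7283 0.5732 0.2356] [ 0.017 -0.275  1.793 -0.219  0.88   0.329] [-0.4 -0.2 -0.2] 0.044113159544526555
```

Request:
drive_tool:
  gripper: [0,0,0,0,0,0]
  dp:
    - [0.02,-0.17,0.16]
    - [0.04,-0.34,0.32]
    - [0.06,-0.5,0.48]
    - [0.085,-0.676,0.636]
    - [0.085,-0.676,0.636]
    - [0.085,-0.676,0.636]
  twist: [0,0,0,0,0,0]

```text
time_s: 19.95
eef_pos: [450.1, 96.5, 241.3]
ee_rot: [0.295, 0.73, 0.57, 0.236]
force: [0.3, -0.2, 1.0]
grip_width: 0.046
```

```bash
python3 cap.py w10; python3 st.py
```

```text
19.95 [450.1  96.5 241.3] [0.2951 0.7295 0.5702 0.2357] [ 0.077 -0.118  2.154 -0.562  0.412  0.758] [ 0.3 -0.2  1. ] 0.04608624248907466
20.0 [ 0.077 -0.119  2.153 -0.562  0.412  0.759] [450.5  96.6 242.5] tilt 44.52 az -13.3 x_t [0.239 0.971 0.008] y_t [ 0.691 -0.176  0.701] [ 0.2  0.3 -0.8]
```

View pics/w9.png

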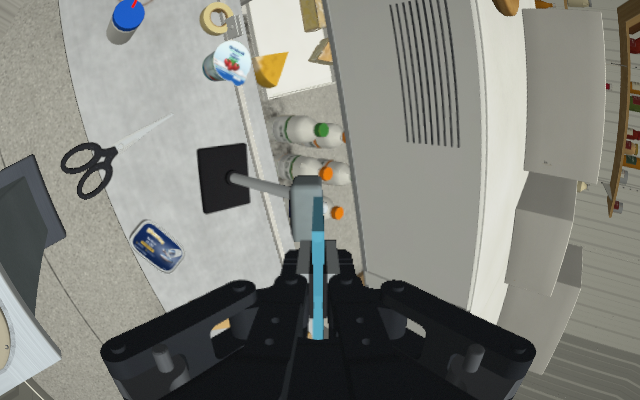

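View pics/w10.png

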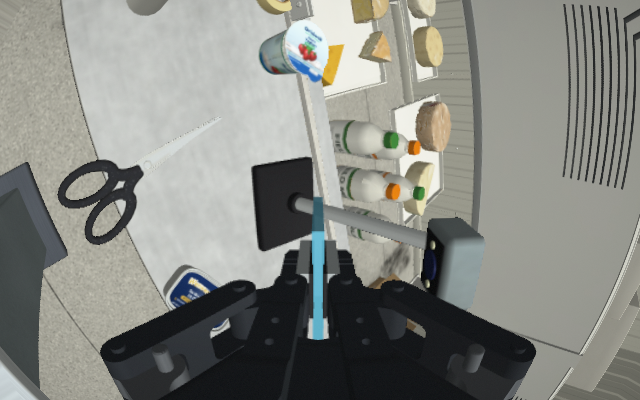

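```bash
python3 - <<'E'
import cv2
a=cv2.imread('pics/w10.png'); cv2.imwrite('pics/w10z.png',cv2.resize(a[140:320,240:500],None,fx=3,fy=3,interpolation=cv2.INTER_CUBIC))
a=cv2.imread('pics/w9.png'); cv2.imwrite('pics/w9z.png',cv2.resize(a[130:250,190:340],None,fx=5,fy=5,interpolation=cv2.INTER_CUBIC))
E
```

View pics/w10z.png

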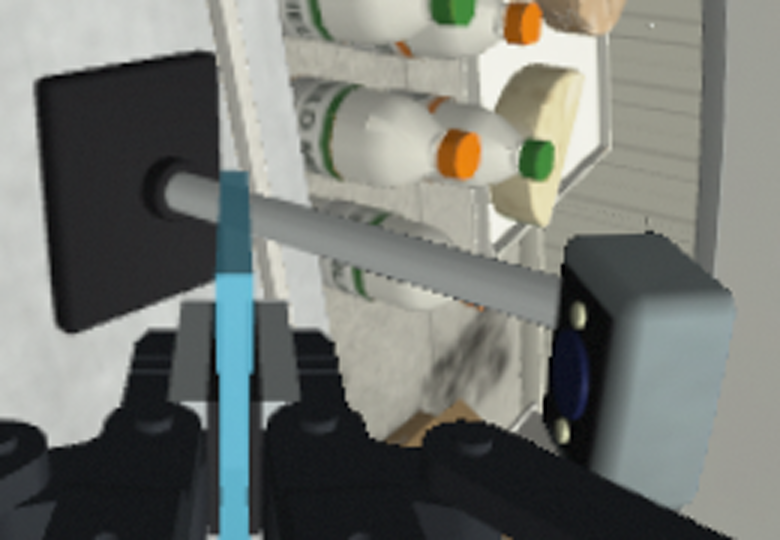

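View pics/w9z.png

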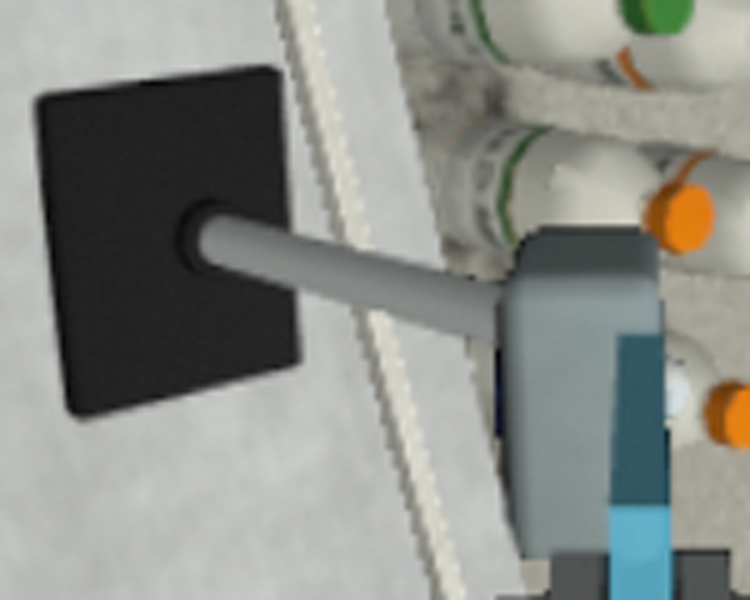

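```bash
cat > rd.py <<'E'
from cap import *
from scipy.optimize import least_squares
W4,W9,W10=ldw('w4'),ldw('w9'),ldw('w10')
k=lambda s,x0,y0:(lambda x,y:((x+.5)/s+x0-.5,(y+.5)/s+y0-.5))
f4,f9,f10=k(4,450,120),k(5,190,130),k(3,240,140)
def X(f,l1,l2):
    h=lambda p:[*f(*p),1]
    p=np.cross(np.cross(h(l1[0]),h(l1[1])),np.cross(h(l2[0]),h(l2[1])));return p[:2]/p[2]
r=.70710678
def head(a,y,b): return ('h',np.array([-r*a-r*b,y,262-r*a+r*b]))
def foot(x,y): return ('f',np.array([x,y,16.]))
L4,T4,R4,B4=((96,175),(130,415)),((108,158),(345,80)),((380,95),(399,295)),((155,436),(345,365))
O=[(W4,X(f4,L4,T4),foot(-50,-60)),(W4,X(f4,T4,R4),foot(-50,60)),(W4,X(f4,R4,B4),foot(50,60)),(W4,X(f4,B4,L4),foot(50,-60))]
L9,T9,R9,B9=((38,110),(66,400)),((50,95),(265,68)),((281,80),(299,350)),((80,418),(290,366))
O+=[(W9,X(f9,L9,T9),foot(-50,60)),(W9,X(f9,T9,R9),foot(50,60)),(W9,X(f9,R9,B9),foot(50,-60)),(W9,X(f9,B9,L9),foot(-50,-60))]
O+=[(W10,f10(36,78),foot(-50,60)),(W10,f10(216,52),foot(50,60)),(W10,f10(60,333),foot(-50,-60))]
O+=[(W10,f10(628,303),head(18,35,28)),(W10,f10(735,292),head(-18,35,28)),(W10,f10(566,239),head(18,35,-28)),(W10,f10(655,233),head(-18,35,-28))]
O+=[(W9,f9(503,282),head(18,35,28)),(W9,f9(662,278),head(-18,35,28)),(W9,f9(528,229),head(18,35,-28)),(W9,f9(657,227),head(-18,35,-28))]
O+=[(W10,f10(572,375),head(18,0,0))]
def res(p,v=False):
    o=[]
    c,s=np.cos(p[2]),np.sin(p[2])
    for C,uv,(t,P) in O:
        P=P.copy()
        if t=='f': P[0]+=p[3]
        Q=np.array([p[0]+c*P[0]-s*P[1],p[1]+s*P[0]+c*P[1],P[2]])
        o.append(C.proj(Q)-uv)
    return np.array(o) if v else np.concatenate(o)
if __name__=='__main__':
    s=least_squares(res,[592,7,-.22,0],loss='soft_l1'); p=s.x
    print(p,np.degrees(p[2])); print(res(p,True).round(1).tolist())
    c,sn=np.cos(p[2]),np.sin(p[2]); print('spot',p[0]-92*c,p[1]-92*sn,170)
    O[:]=[o for o in O if o[2][0]=='h']; s=least_squares(lambda q:res([*q,0]),p[:3]);print('head only',s.x,np.degrees(s.x[2]),res([*s.x,0],True).round(1).tolist())
E
python3 rd.py
```

```text
[ 5.75185920e+02  1.15216942e+01 -2.27731766e-01  1.77629616e+01] -13.048069040810393
[[1.9, -1.9], [0.7, -0.1], [-0.1, -1.3], [1.9, -0.4], [0.4, 0.3], [0.3, 0.5], [-0.1, 1.9], [0.5, 1.6], [3.0, 1.7], [0.6, 1.0], [1.5, 3.4], [0.1, 0.4], [4.9, 1.8], [-2.1, -2.7], [3.4, -1.6], [-1.5, -0.8], [0.1, -0.3], [-1.8, -0.3], [1.1, -0.1], [1.4, 0.6]]
spot 485.5612682258133 32.29239023317646 170
head only [ 5.74181200e+02  1.12317118e+01 -2.53242892e-01] -14.509748911074354 [[0.2, 0.0], [4.8, 2.2], [-2.1, -2.0], [3.2, -0.2], [-1.5, -1.1], [0.1, 0.0], [-1.8, 0.3], [1.1, 1.0], [0.9, 1.1]]
```

```bash
python3 - <<'E'
from rd import *
p=[575.2,11.5,-.2277]
c,s=np.cos(p[2]),np.sin(p[2])
for n,(x0,y0,x1,y1) in [('a_side',(280,175,330,280)),('a_scene',(280,130,335,220))]:
    C=load(n+'.npz'); im=cv2.imread(f'pics/{n}.png')[y0:y1,x0:x1]; im=cv2.resize(im,None,fx=6,fy=6,interpolation=cv2.INTER_CUBIC)
    pts=[]
    for a in(18,-18):
        for y in(35,-35):
            for b in(28,-28): pts.append((head(a,y,b)[1],(0,0,255) if a>0 else (0,255,0)))
    for x in(-32,68):
        for y in (-60,60): pts.append((np.array([x,y,16.]),(255,0,255)))
    for P,col in pts:
        Q=[p[0]+c*P[0]-s*P[1],p[1]+s*P[0]+c*P[1],P[2]]; u=C.proj(Q)
        cv2.circle(im,(int((u[0]-x0+.5)*6),int((u[1]-y0+.5)*6)),3,col,-1)
    cv2.imwrite(f'pics/{n}_o.png',im)
a=cv2.imread('pics/a_side_o.png');b=cv2.imread('pics/a_scene_o.png')
H=max(a.shape[0],b.shape[0]);pad=lambda i:cv2.copyMakeBorder(i,0,H-i.shape[0],0,10,0)
im=cv2.hconcat([pad(a),pad(b)]);cv2.imwrite('pics/o.png',im[:600])
E
```

```text
(no output)
```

View pics/o.png

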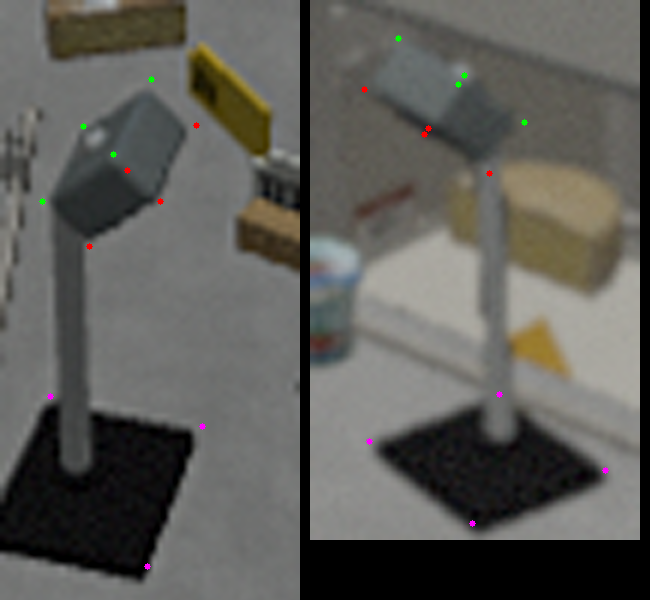

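```bash
python3 - <<'E'
from cap import *
d=dict(np.load('w10.npz'));T=d['hand_eye'];W=Cam({'camera_matrix':d['camera_matrix'],'hand_eye':T},([0,0,0],[1,0,0,0]))
f=lambda x,y:((x+.5)/3+240-.5,(y+.5)/3+140-.5)
for n,p in [('top',f(233,273)),('bot',f(234,172)),('frost',f(234,538))]:
    r=W.ray(p);
    # plane y_t=0
    q=W.t+r*(-W.t[1]/r[1]) if abs(r[1])>1e-6 else None
    # alternative: param at x_t=26.6 
    q2=W.t+r*((26.6-W.t[0])/r[0]); print(n,p,'x=26.6:',q2.round(1))
    print('  proj expected',[W.proj(e).round(1).tolist() for e in ([26.6,-2.5,-29.2],[26.6,2.5,-29.2],[26.6,0,22.8],[-38.4,0,-29.2])])
E
```

```text
top (317.3333333333333, 230.66666666666669) x=26.6: [ 26.6  -0.8 -32.2]
  proj expected [[312.9, 227.9], [325.6, 227.9], [318.8, 194.1], [319.0, 350.9]]
bot (317.6666666666667, 197.0) x=26.6: [26.6 -0.6 16.7]
  proj expected [[312.9, 227.9], [325.6, 227.9], [318.8, 194.1], [319.0, 350.9]]
frost (317.6666666666667, 319.0) x=26.6: [ 26.6  -0.6 -86.6]
  proj expected [[312.9, 227.9], [325.6, 227.9], [318.8, 194.1], [319.0, 350.9]]
```

```bash
python3 st.py 500.4 90.3 165.9
```

```text
20.0 [ 0.077 -0.119  2.153 -0.562  0.412  0.759] [450.5  96.6 242.5] tilt 44.52 az -13.3 x_t [0.239 0.971 0.008] y_t [ 0.691 -0.176  0.701] [ 0.2  0.3 -0.8]
dist 91.6 dp [ 0.026 -0.09   0.448]
```

Request:
drive_tool:
  gripper: [0,0,0,0,0,0,0,0,0]
  dp:
    - [0.0,-0.05,0.07]
    - [0.01,-0.09,0.15]
    - [0.02,-0.09,0.23]
    - [0.026,-0.09,0.3]
    - [0.026,-0.09,0.37]
    - [0.026,-0.09,0.42]
    - [0.026,-0.09,0.448]
    - [0.026,-0.09,0.448]
    - [0.026,-0.09,0.448]
  twist: [-0.007,-0.007,-0.007,-0.007,-0.007,-0.007,-0.007,-0.007,-0.007]

```text
time_s: 20.9
eef_pos: [499.7, 90.5, 164.8]
ee_rot: [0.297, 0.726, 0.574, 0.235]
force: [-0.6, 0.2, -1.8]
grip_width: 0.045
```

```bash
python3 st.py 500.4 90.3 165.9; python3 cap.py w11; python3 cap.py s11 side; python3 cap.py c11 scene; python3 - <<'E'
import cv2
a=cv2.imread('pics/s11.png'); cv2.imwrite('pics/s11z.png',cv2.resize(a[160:300,260:400],None,fx=4,fy=4,interpolation=cv2.INTER_CUBIC))
a=cv2.imread('pics/c11.png'); cv2.imwrite('pics/c11z.png',cv2.resize(a[110:230,230:370],None,fx=4,fy=4,interpolation=cv2.INTER_CUBIC))
E
```

```text
20.9 [ 0.048  0.129  2.155 -1.101  0.22   1.295] [499.7  90.5 164.8] tilt 44.5 az -13.4 x_t [0.231 0.973 0.   ] y_t [ 0.694 -0.165  0.701] [-0.6  0.2 -1.8]
dist 1.3 dp [-0.     0.006 -0.001]
20.9 [499.7  90.5 164.8] [0.2971 0.7263 0.5738 0.2348] [ 0.048  0.129  2.155 -1.101  0.22   1.295] [-0.6  0.2 -1.8] 0.045298750701003664
20.95 [499.3  90.7 164.4] [0.2968 0.7263 0.5739 0.2346] [ 0.048  0.129  2.156 -1.102  0.219  1.295] [-0.4  0.4 -0.3] 0.04825010099765686
21.0 [499.1  90.8 164.1] [0.2965 0.7263 0.5741 0.2345] [ 0.048  0.129  2.157 -1.102  0.219  1.296] [-0.3 -0.1  0. ] 0.04450044429529554
```

View pics/w11.png

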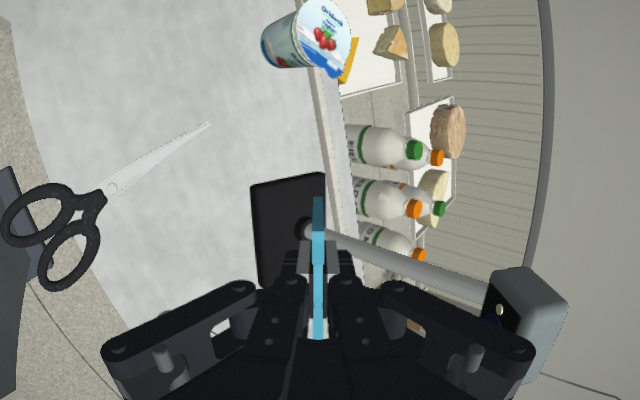

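View pics/s11z.png

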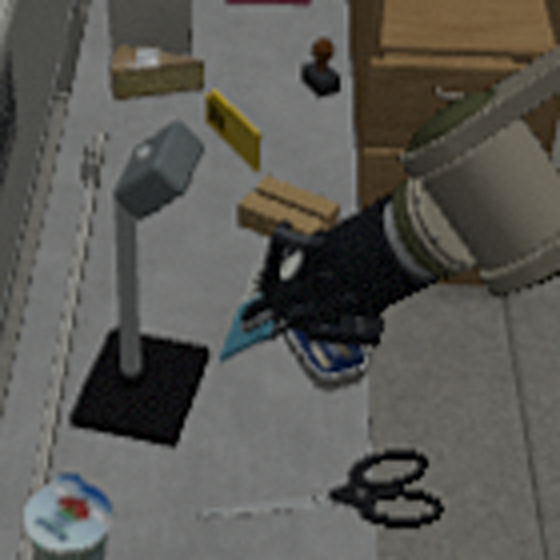

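View pics/c11z.png

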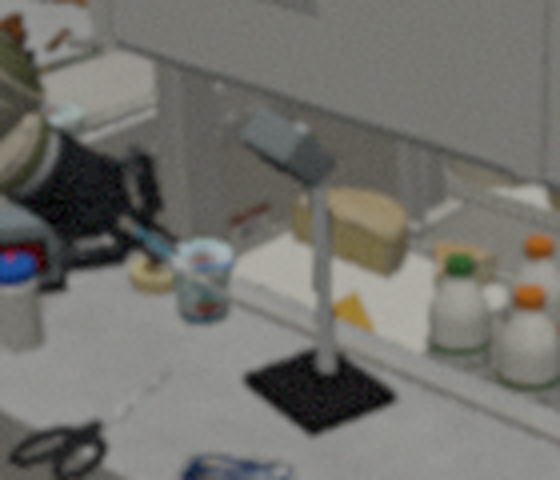

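Request:
drive_tool:
  gripper: [0,0,0,0]
  dp:
    - [0,0.006,-0.005]
    - [0,0.006,-0.005]
    - [0,0.006,-0.005]
    - [0,0.006,-0.005]
  twist: [0,0,0,0]

```text
time_s: 21.45
eef_pos: [498.6, 91.0, 164.1]
ee_rot: [0.296, 0.727, 0.575, 0.234]
force: [0.1, -0.2, 0.3]
grip_width: 0.048
```

```bash
python3 st.py 500.4 90.3 165.9; python3 - <<'E'
import cv2
a=cv2.imread('pics/w11.png'); cv2.imwrite('pics/w11z.png',cv2.resize(a[160:370,440:600],None,fx=3.75,fy=3.75/1.4*1.4*0.76,interpolation=cv2.INTER_CUBIC))
cv2.imwrite('pics/w11h.png',cv2.resize(a[250:370,460:590],None,fx=5,fy=5,interpolation=cv2.INTER_CUBIC))
E
```

```text
21.45 [ 0.048  0.128  2.156 -1.084  0.221  1.277] [498.6  91.  164.1] tilt 44.27 az -13.3 x_t [ 0.23   0.973 -0.   ] y_t [ 0.697 -0.165  0.698] [ 0.1 -0.2  0.3]
dist 2.7 dp [-0.001  0.013  0.   ]
```

View pics/w11h.png

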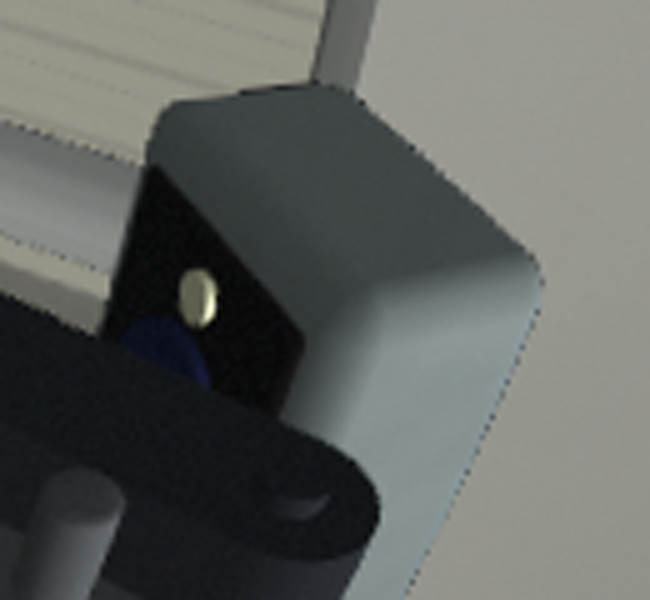

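```bash
python3 - <<'E'
import rd
from rd import *
W11=ldw('w11');f=k(5,460,250)
rd.O+= [(W11,f(147,102),head(18,35,-28)),(W11,f(548,268),head(-18,35,28)),(W11,f(350,82),head(-18,35,-28))]
s=least_squares(res,[575,11,-.22,18],loss='soft_l1');p=s.x;print(p,np.degrees(p[2]));r_=res(p,True).round(1);print(r_[11:].tolist())
c,sn=np.cos(p[2]),np.sin(p[2]); print('spot',p[0]-92*c,p[1]-92*sn)
# W11 only head
rd.O[:]=[o for o in rd.O if o[0] is W11]
s=least_squares(lambda q:res([*q,-.228,0]),p[:2]);print('w11',s.x,res([*s.x,-.228,0],True).round(1).tolist())
E
```

```text
[ 5.75083343e+02  1.12620885e+01 -2.31258102e-01  1.77267760e+01] -13.250113245173564
[[0.2, 0.6], [4.8, 2.1], [-2.1, -2.4], [3.4, -1.2], [-1.4, -0.7], [0.1, -0.1], [-1.7, -0.0], [1.2, 0.2], [1.3, 0.8], [-0.2, -2.2], [5.8, 1.2], [-1.2, -2.1]]
spot 485.5324926842914 32.34870148128794
w11 [5.87212764e+02 2.93763382e-01] [[2.7, 0.1], [2.6, 1.1], [-0.9, 0.2]]
```

Request:
drive_tool:
  gripper: [0,0,0,0,0]
  dp:
    - [0,0.013,0]
    - [0,0.013,0]
    - [0,0.013,0]
    - [0,0.013,0]
    - [0,0.013,0]
  twist: [0,0,0,0,0]

```text
time_s: 21.95
eef_pos: [500.4, 90.6, 165.9]
ee_rot: [0.296, 0.727, 0.575, 0.234]
force: [0.1, -0.3, -0.8]
grip_width: 0.049
```

```bash
python3 st.py 500.1 90.6 165.9
```

```text
21.95 [ 0.047  0.128  2.15  -1.058  0.223  1.249] [500.4  90.6 165.9] tilt 44.26 az -13.3 x_t [ 0.23   0.973 -0.   ] y_t [ 0.697 -0.165  0.698] [ 0.1 -0.3 -0.8]
dist 0.3 dp [-0.    -0.001 -0.001]
```

```bash
python3 cap.py s12 side; python3 cap.py c12 scene; python3 cap.py w12; python3 - <<'E'
from cap import *
d=np.load('w12.npz');Rm=rot(d['q']).as_matrix();t=d['pos'];print(t)
L=t+Rm@[-59.7,2.5,-3.2];print('label',L,'err vs spot (reader axes)')
y=.2277;ex=np.array([np.cos(y)*.7071,-np.sin(y)*.7071,.7071]);ey=np.array([np.sin(y),np.cos(y),0]);ez=np.cross(ex,ey)
e=L-np.array([485.8,32.3,170]);print(e@ex,e@ey,e@ez,'normal deg',np.degrees(np.arccos(Rm[:,1]@ex)),'x deg',np.degrees(np.arccos(Rm[:,0]@ey)))
out=[]
for n,(x0,y0) in [('s12',(280,180)),('c12',(230,120))]:
    C=Cam(dict(np.load(n+'.npz'))); im=cv2.imread(f'pics/{n}.png')[y0:y0+100,x0:x0+80]; im=cv2.resize(im,None,fx=5,fy=5,interpolation=cv2.INTER_CUBIC)
    for sx,sz in [(-55,-26),(-55,26),(55,-26),(43,26),(43,14),(55,14),(10,26),(10,-26)]:
        P=t+Rm@np.array([-28.7-sx,2.5,-3.2-sz]);u=C.proj(P);print(n,sx,sz,u.round(1))
        cv2.circle(im,(int((u[0]-x0+.5)*5),int((u[1]-y0+.5)*5)),2,(0,0,255),-1)
    out.append(im)
cv2.imwrite('pics/o12.png',cv2.hconcat(out))
E
```

```text
21.95 [500.4  90.6 165.9] [0.2956 0.7265 0.5747 0.2336] [ 0.047  0.128  2.15  -1.058  0.223  1.249] [ 0.1 -0.3 -0.8] 0.048869295989346924
22.0 [500.4  90.6 165.9] [0.2956 0.7265 0.5747 0.2336] [ 0.047  0.128  2.15  -1.058  0.223  1.249] [ 1.1  1.  -1.3] 0.046709697719624285
22.05 [500.4  90.6 165.9] [0.2956 0.7265 0.5746 0.2336] [ 0.047  0.128  2.15  -1.058  0.223  1.249] [-0.2 -0.1 -0.1] 0.04419746836731017
[500.39290874  90.56713187 165.89279649]
label [486.20616277  32.57663967 169.94483955] err vs spot (reader axes)
0.1966237063045177 0.36118525381119204 -0.2746316080737083 normal deg 0.7979730412976036 x deg 0.2755306499379613
s12 -55 -26 [313.8 248.7]
s12 -55 26 [325.1 242.5]
s12 55 -26 [322.4 226.8]
s12 43 26 [332.4 222.8]
s12 43 14 [329.8 224.2]
s12 55 14 [330.7 222. ]
s12 10 26 [330.  229.1]
s12 10 -26 [319.  235.4]
c12 -55 -26 [273.9 172.3]
c12 -55 26 [264.3 165.9]
c12 55 -26 [289.4 183.7]
c12 43 26 [277.8 175.9]
c12 43 14 [280.1 177.4]
c12 55 14 [281.9 178.7]
c12 10 26 [273.1 172.4]
c12 10 -26 [282.9 178.9]
```

View pics/o12.png

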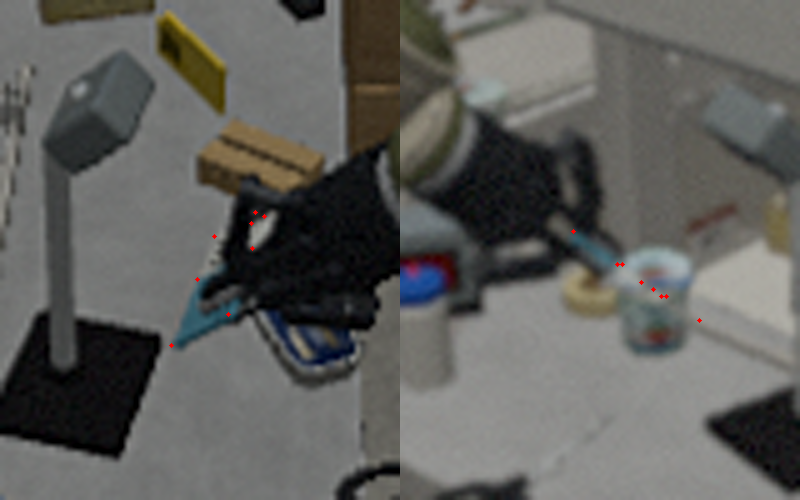

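View pics/s12.png

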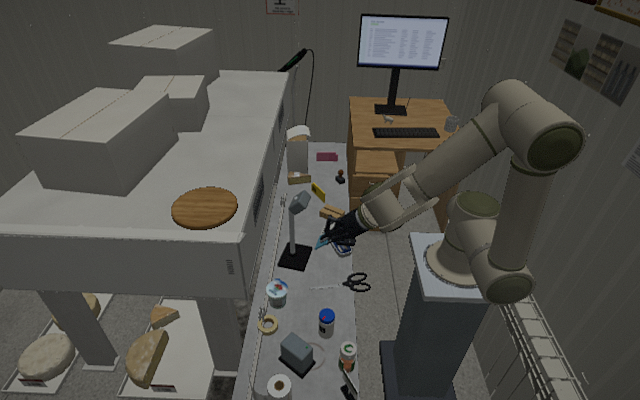

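```bash
python3 - <<'E'
from rig import ctrl,job
import numpy as np
s=ctrl.sense();print(s['eef_pos'],np.abs(s['dq']).max(),s['force'],s['grip_width'])
print(job.finish_job())
E
```

```text
[500.38229643  90.59899705 165.88198043] 0.0019847737178501027 [-0.15980421  0.90380119  0.72798193] 0.04362463243390406
the job is handed in; nothing more can be done
None
```

The jar is turned to the scanner, and the slide is held still at the reader. The job was handed in at about 22 s of the 51 s allowed.

- **Jar:** I gripped it where it stood and turned it about 77° clockwise, then let go. The tick then pointed at 52.5–54.7°, depending on how I measured it, against the scanner's axis at about 53.4°. It stayed within about 1–2 mm of where it stood.
- **Slide:** I gripped it on the clear part, 28 mm from its centre on the clear side. The drive tool can't tilt the gripper, so I tilted it by repeatedly pushing against the arm's reach limit. I did this high above the shelf, one row at a time, until it reached about 44°.
- **Last checks at the reader:**
  - The calculated label centre is within about 0.5 mm of my estimate of the reading spot, which is itself only good to about 1–2 mm.
  - The label direction is about 0.8° off the head's axis, because the tilt is 44.3° instead of 45°. The long edges are level to within 0.1°.
  - The arm is still, and the wrist force is about 1 N.
- **Disagreements:**
  - Rounded head corners left up to 5 px of mismatch in the reader fit.
  - The side and scene cameras differ from the wrist camera by about 1 px (2–3 mm).
  - The label itself couldn't be seen directly in the final pose. Its position comes from the grip measurement and the arm's pose, cross-checked on the visible corners of the clear end.

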